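Lock the day's samples away in the sample drawer

ROBOT

A 6-joint arm with a two-finger parallel gripper is mounted at the origin on a cart in front of the work surface, level with it; the furniture and walls round the work are solid. World frame = base frame: x ahead of the robot, y to its left, z up, the work surface at z = 0. Lengths are in m, angles in degrees, forces in N, time in s.
With the tool pointing down it reaches from about 0.4 to 0.825 m from the base axis. Payload 7 kg.
Tool frame: the origin (TCP) lies between the finger pads; the fingertips stand 25 mm ahead of it and the grasp point (between the pads) lies 6 mm ahead of it; z points along the fingers, y is the line along which they close (so a half turn about z gives the same grasp; the last joint's range is limited). The gripper opens to 88 mm and grips with 3 to 60 N. Pads are 19 mm wide; open, the fingers measure 130 mm over their backs; the gripper's body (78 mm by 193 mm) begins 47 mm behind the grasp point.
Start: joints at [-52.019, 20.546, 0.682, 0, -70.136, -16.507], TCP at [0.247, -0.628, 0.252] pointing down, gripper open.
Joint ranges: [-176.03, 176.03], [-82.01, 121.73], [-58.28, 71.71], [-173.87, 95.51], [-174.79, -0.11], [-173.66, 173.66]. Speed limits (degrees/s): [136.94, 136.94, 172.46, 180, 180, 180].

INTERFACE

Orientations are given as [roll, pitch, yaw] about the fixed x, y, z axes, in that order (R = Rz(yaw) Ry(pitch) Rx(roll)).
In Python, from plant import ctrl gives the robot as it stands.
- The arm moves only by the tool nudge_tcp, called after "Call:" as name(argument=value, ...), one argument or row to a line, values as JSON. Schema: {"type":"object","properties":{"ticks":{"type":"string"},"only":{"type":"string"},"quiet":{"type":"boolean"},"lines":{"type":"string"}},"required":["ticks"],"additionalProperties":false}. ticks is a string of 1 to 8 rows, parted by semicolons, with the numbers parted by spaces; each row has 5 numbers: dx, dy, dz in cm, then a turn about the tool's z in units of 10 degrees, then the finger opening in m; each row is the pose to reach, as a shift and turn from the pose commanded when the call began, along the tool's axes at that moment; what a row does not reach only later rows make up. A row lasts 1/8 s, in which the tool goes at most 0.0625 m and 10.7 degrees, less where a joint would pass 70% of its speed; a pose out of reach is approached as far as the arm can. The fingers move at their own pace and stop on an object; the grip force is fixed at half the most. Time passes only in rows, so rows that do not move let the fingers close. The tool returns the time, the measured TCP pose, the force, the opening and the grip force at its end. only (a regular expression) keeps the lines of the reply that match it, lines (a string "A,B") keeps lines A to B, and quiet returns only ok. Input that does not fit is refused with a message, and nothing moves.
- ctrl.get_obs(): the state, without advancing time (a new reading comes with each control period).
- ctrl.snapshot(name): name is "scene" or "top"; returns a dict with "frame" (420x560x3 uint8, red, green, blue), "z_map" (420x560 float32, m along the optical axis (not along the pixel's ray), 0 where there is no reading), "fovy" (degrees; the focal length in pixels is half the picture's height over the tangent of half this angle, whatever the lens; pixels are square), "cx", "cy" (the principal point, pixels), "R" (3x3) and "t" (3): a world point X has camera coordinates R X + t. Camera axes: x right, y down, z forward; pixel columns grow to the right and rows downward; lengths in m; the calibration is good to about 2 mm. A picture is of the moment at which its call begins.
- ctrl.close_job(): hands the job in; it is judged then, once.
The state is a dict: "clock": time; "joint_pos": joint angles; "qvel": joint speeds; "tau": joint torques, N m; "tool_pos": TCP position; "orientation": TCP orientation; "force": force on the tool from outside, world axes, zero at the start; "moment": the same for the moment, N m; "opening": finger opening in m; "gripper_force": force on a finger pad.
Only numpy, scipy, OpenCV 4.12 (cv2) and the standard library are available. Lean on these libraries where they do the work, as an engineer would, in place of code of your own. Each camera call takes 0.05 s, during which the arm holds its last target. There are 200 camera calls.

TASK

Lock the day's samples away: pull the sample drawer open, put every culture dish on the desk flat into its wide blue-floored bay and every memory stick into its narrow black-floored bay, and push the drawer fully shut. Then lock it by pushing the red-gripped pin from the right-hand side through the holes of both lugs until its grip is against the lug. Leave the bottle, the beaker and the roll of tape alone.

Things in the scene. Friction and masses are not known exactly. Their poses are not given: they have to be found in the camera images.
- locker: low grey housing of the sample drawer, fixed to the desk, placed and turned differently at each start: 165 deep, 236 wide, 66 mm high. Origin on the desk, mid-width, at the front face; x runs into the housing (away from the robot), y to its left, z up. At the right (-y) end of the front a steel lug, flush with the right side, sticks out 36 mm
- drawer (a joint): how far the drawer is pulled out along the housing's -x, m: 0 shut to 0.145 fully open (hard stops); friction about 1.5 N, stays where left; starts up to 25 mm ajar. White front 208 mm wide, flush when shut, top 57 mm above the desk; side and back walls end 48 mm above the desk. Fully open, the last 5 mm of the inside stay under the housing
- pull (a point): middle of the drawer's black pull, an upright fin 14 mm thick (y), standing 38 mm out of the front in -x, from 28 to 56 mm above the desk; this point is 20 mm before the drawer's front, 42 mm above the desk; axes as the housing's. Pinch it from above, fingers either side in y
- dish_bay (a point): middle of the floor of the drawer's left, blue-floored bay for dishes, 140 (x) by 122 (y) mm; floor 12 mm above the desk; a 4 mm divider, top 40 mm above the desk, parts it from the other bay; axes as the housing's; moves with the drawer
- stick_bay (a point): middle of the floor of the drawer's right, black-floored bay for memory sticks, 140 (x) by 74 (y) mm; floor 12 mm above the desk; axes as the housing's; moves with the drawer
- hasp (a point): centre of the hole's outer mouth on the right (-y) face of the housing's lug, 18 mm before the front face, 38 mm above the desk; axes as the housing's. The 12.5 mm hole runs along +y: 12 mm through this lug, 1.5 mm gap, 10 mm through a like lug on the drawer; both holes line up only with the drawer fully shut. Lugs span 19 to 57 mm above the desk
- lock_pin: loose lock pin, about 60 g: red square grip 16x16 mm (x -50 to 0 mm) and steel shank 10 mm in diameter (x 0 to 43, last 6 tapered). Origin on the axis at the shoulder between them; x points to the tip. Lies on a flat of the grip, shank level 8 mm above the desk; balances about 10 mm behind the shoulder; droops a few degrees in the holes' play
- pin_tip (a point): tip of the pin's shank, 43 mm from the shoulder
- dish_a: clear round culture dish with lid, 59 mm across, 16 mm high, 16 g, lying flat; origin in the middle of its underside. None to two are present (None: absent)
- dish_b: clear round culture dish with lid, 59 mm across, 16 mm high, 16 g, lying flat; origin in the middle of its underside. None to two are present (None: absent)
- stick_a: blue memory stick, 18x52x8 mm, 12 g, lying flat; origin in the middle of its underside, own y along its length: blue case (18 mm wide) from y -14 to +26 mm, metal plug (12 mm wide, 4 mm thick) from -26 to -14. None to three are present (None: absent)
- stick_b: blue memory stick, 18x52x8 mm, 12 g, lying flat; origin in the middle of its underside, own y along its length: blue case (18 mm wide) from y -14 to +26 mm, metal plug (12 mm wide, 4 mm thick) from -26 to -14. None to three are present (None: absent)
- stick_c: blue memory stick, 18x52x8 mm, 12 g, lying flat; origin in the middle of its underside, own y along its length: blue case (18 mm wide) from y -14 to +26 mm, metal plug (12 mm wide, 4 mm thick) from -26 to -14. None to three are present (None: absent)
- solvent_bottle: bystander: clear bottle, 57x57x122 mm, standing on the desk; origin under its middle
- beaker_tall: bystander: clear beaker, 63 mm across, 76 mm high; origin under its middle
- tape_roll: bystander: roll of brownish tape, 92 mm across, 48 mm high, lying flat; origin under its middle

How it is judged (in metres and radians):
On the way, in this order (a step that is already met when the one before it is completed fails the run):
1. the drawer is pulled out at least 100 mm (value of joint drawer above 0.1 m), for 0.2 s.
2. with the drawer open, every dish present lies flat in the blue-floored bay and every stick present is in the black-floored bay (x of dish_a in the frame of dish_bay between -0.07 and 0.07 m and y of dish_a in the frame of dish_bay between -0.052 and 0.052 m and z of dish_a in the frame of dish_bay between -0.01 and 0.045 m and (angle between dish_a's own z axis and vertical below 0.25 rad or angle between dish_a's own z axis and vertical above 2.89 rad) and x of dish_b in the frame of dish_bay between -0.07 and 0.07 m and y of dish_b in the frame of dish_bay between -0.052 and 0.052 m and z of dish_b in the frame of dish_bay between -0.01 and 0.045 m and (angle between dish_b's own z axis and vertical below 0.25 rad or angle between dish_b's own z axis and vertical above 2.89 rad) and x of stick_a in the frame of stick_bay between -0.07 and 0.07 m and y of stick_a in the frame of stick_bay between -0.037 and 0.037 m and z of stick_a in the frame of stick_bay between -0.01 and 0.045 m and x of stick_b in the frame of stick_bay between -0.07 and 0.07 m and y of stick_b in the frame of stick_bay between -0.037 and 0.037 m and z of stick_b in the frame of stick_bay between -0.01 and 0.045 m and x of stick_c in the frame of stick_bay between -0.07 and 0.07 m and y of stick_c in the frame of stick_bay between -0.037 and 0.037 m and z of stick_c in the frame of stick_bay between -0.01 and 0.045 m and value of joint drawer above 0.05 m), for 0.2 s.
3. the drawer is shut (within 4 mm) with everything inside (x of dish_a in the frame of dish_bay between -0.07 and 0.07 m and y of dish_a in the frame of dish_bay between -0.052 and 0.052 m and z of dish_a in the frame of dish_bay between -0.01 and 0.045 m and (angle between dish_a's own z axis and vertical below 0.25 rad or angle between dish_a's own z axis and vertical above 2.89 rad) and x of dish_b in the frame of dish_bay between -0.07 and 0.07 m and y of dish_b in the frame of dish_bay between -0.052 and 0.052 m and z of dish_b in the frame of dish_bay between -0.01 and 0.045 m and (angle between dish_b's own z axis and vertical below 0.25 rad or angle between dish_b's own z axis and vertical above 2.89 rad) and x of stick_a in the frame of stick_bay between -0.07 and 0.07 m and y of stick_a in the frame of stick_bay between -0.037 and 0.037 m and z of stick_a in the frame of stick_bay between -0.01 and 0.045 m and x of stick_b in the frame of stick_bay between -0.07 and 0.07 m and y of stick_b in the frame of stick_bay between -0.037 and 0.037 m and z of stick_b in the frame of stick_bay between -0.01 and 0.045 m and x of stick_c in the frame of stick_bay between -0.07 and 0.07 m and y of stick_c in the frame of stick_bay between -0.037 and 0.037 m and z of stick_c in the frame of stick_bay between -0.01 and 0.045 m and value of joint drawer below 0.004 m), for 0.2 s.
At the end, for the whole second after the job is handed in: Drawer shut within 4 mm; each dish present flat (within 14 deg) in the blue-floored bay, each stick in the black-floored bay; pin through both lugs from the right, its shoulder within 6 mm of the lug face, 6 mm of the hole axis and 11 deg of its direction; all at rest (all of step 3 and y of lock_pin in the frame of hasp above -0.006 m and x of lock_pin in the frame of hasp between -0.006 and 0.006 m and z of lock_pin in the frame of hasp between -0.006 and 0.006 m and angle between the x axis of lock_pin and the y axis of hasp, either way round below 0.2 rad and y of pin_tip in the frame of hasp above 0.03 m and linear speed of each of dish_a, dish_b, stick_a, stick_b, stick_c, lock_pin below 0.02 m/s); the robot touches nothing.
It fails at once if the solvent bottle is moved more than 30 mm or tipped over (distance of solvent_bottle from where it was at the start of the episode above 0.03 m or angle between solvent_bottle's own z axis and vertical above 0.5 rad).
It fails at once if the beaker tall is moved more than 30 mm or tipped over (distance of beaker_tall from where it was at the start of the episode above 0.03 m or angle between beaker_tall's own z axis and vertical above 0.5 rad).
It fails at once if the tape roll is moved more than 30 mm or tipped over (distance of tape_roll from where it was at the start of the episode above 0.03 m or angle between tape_roll's own z axis and vertical above 0.5 rad).
Of dish_a, dish_b, stick_a, stick_b, stick_c only 3 to 5 are there at a start; the rules pass over those that are not, and their reading is None.
At some moment in a run one of dish_a, dish_b, stick_a, stick_b, stick_c, lock_pin may be knocked a few centimetres aside while the robot is not near it.
Once in a run the grip may slacken for a moment while it holds something.
It also fails if it takes over 210 s, if anything falls off the work surface, if the arm or the gripper's body presses on something with over 40 N, if the wrist force passes 120 N, or if a joint passes its speed limit or range.

## Working session

There is one attempt and no reset: what is moved stays moved. The work goes in short steps, Python scripts to look and compute and a tool call to move; the robot and the scene stay as the last step left them, time stands still between calls to the robot, and variables do not carry over. Pictures are saved under pics/ and viewed, at most 14 in all, crops included, and the job is handed in when it is done.

```bash
ls; mkdir -p pics
```

Run:
```python
from plant import ctrl
import cv2,numpy as np
for n in("scene","top"):
    s=ctrl.snapshot(n); cv2.imwrite(f"pics/{n}0.png",s["frame"][:,:,::-1]); 
    print(n,s["fovy"],s["cx"],s["cy"],s["R"].round(3).tolist(),s["t"],(-s["R"].T@s["t"]).round(3), (s["z_map"]>0).mean())
print(ctrl.get_obs())
```

```text
pics
plant.py
scene 48.76857218732327 282.9984009605203 214.3952929906124 [[-0.569, -0.822, -0.009], [-0.383, 0.275, -0.882], [0.728, -0.498, -0.471]] [0.30272617 0.27324586 1.06738417] [-0.5    0.705  0.747] 0.9939710884353742
top 44.14060368247969 280.800952062665 208.52840334175437 [[0.018, -1.0, -0.017], [-0.99, -0.016, -0.141], [0.14, 0.019, -0.99]] [-1.07656961e-03  5.56941347e-01  1.73824880e+00] [ 0.307 -0.025  1.799] 0.9960969387755102
{'clock': 0.1, 'joint_pos': array([-5.20158572e+01,  2.05870534e+01,  6.41163693e-01, -1.57832472e-02,
       -7.01353147e+01, -1.65080783e+01]), 'qvel': array([-0.01349274, -0.1040754 ,  0.05655536,  0.07917155, -0.02514764,
       -0.0714436 ]), 'tau': array([-2.15416549e-03, -5.84163165e+01,  2.93753135e+01,  7.01555416e+00,
        1.01792993e-02, -6.19488196e-05]), 'tool_pos': array([ 0.24697595, -0.62779181,  0.25074188]), 'orientation': array([ 1.79917926e+02, -8.84953538e-03, -1.58529303e+02]), 'force': array([0.50694389, 0.28915794, 1.33924985]), 'moment': array([ 0.04649051,  0.00305924, -0.0244767 ]), 'gripper_force': 0.0, 'opening': 0.08766833892364366}
```
View pics/scene0.png

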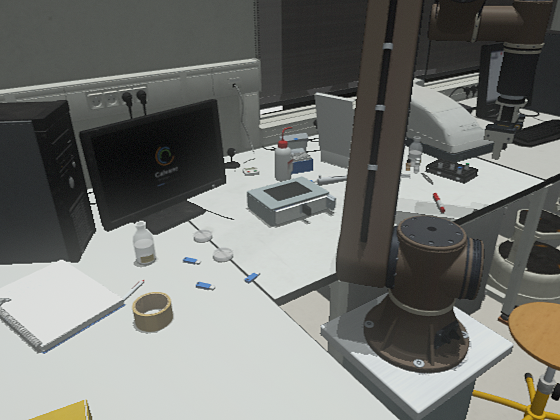

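View pics/top0.png

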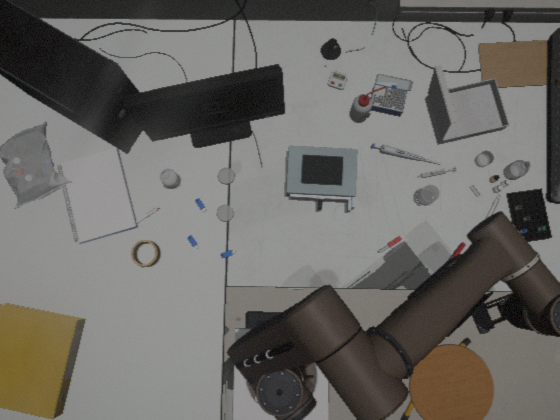

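The top view shows the locker at about (322,172), dishes at (226,176) and (225,213), sticks at (200,204), (193,241) and (226,254), and red things at (392,242) and (458,250). I'll zoom in on these.

Create h.py:
```python
from plant import ctrl
import cv2,numpy as np
def snap(n): 
    s=ctrl.snapshot(n); s["f"]=210/np.tan(np.radians(s["fovy"]/2)); s["C"]=-s["R"].T@s["t"]; return s
def ray(s,uv,z):
    uv=np.atleast_2d(np.asarray(uv,float))
    d=np.c_[(uv[:,0]-s["cx"])/s["f"],(uv[:,1]-s["cy"])/s["f"],np.ones(len(uv))]@s["R"]
    return s["C"]+d*((z-s["C"][2])/d[:,2])[:,None]
def cloud(s):
    v,u=np.mgrid[0:420,0:560]; z=s["z_map"]
    c=np.stack([(u-s["cx"])/s["f"]*z,(v-s["cy"])/s["f"]*z,z],-1)
    return (c-s["t"])@s["R"]
def proj(s,X):
    c=np.atleast_2d(X)@s["R"].T+s["t"]; return np.c_[c[:,0]/c[:,2]*s["f"]+s["cx"],c[:,1]/c[:,2]*s["f"]+s["cy"]]
def comps(mask,amin=12):
    n,l,st,ce=cv2.connectedComponentsWithStats(mask.astype(np.uint8),connectivity=8)
    return [(l==i) for i in range(1,n) if st[i,4]>=amin]
def hsv(s): return cv2.cvtColor(s["frame"],cv2.COLOR_RGB2HSV)
def pca(mask):
    v,u=np.nonzero(mask); return np.c_[u,v]
def yaw(): 
    o=ctrl.get_obs(); return o["tool_pos"],o["orientation"]
def go(x,y,z,yaw_=None):
    "shift in tool axes from the current measured pose to world target; yaw_ = wanted line angle of finger closing (deg, mod 180)"
    from scipy.spatial.transform import Rotation as Ro
    o=ctrl.get_obs(); R=Ro.from_euler('xyz',o["orientation"],degrees=True).as_matrix()
    d=R.T@(np.array([x,y,z])-o["tool_pos"]); a=np.degrees(np.arctan2(R[1,1],R[0,1]))
    t=0 if yaw_ is None else -((yaw_-a+90)%180-90)
    print("shift",d.round(4),"turn",round(t,1),"pos",o["tool_pos"].round(4),"rpy",o["orientation"].round(1),"j6",o["joint_pos"][5].round(1),"close-line",a.round(1),"op",o["opening"].round(4),"t",o["clock"])
```

Run:
```python
from h import *
t=snap("top"); s=snap("scene")
a=cv2.resize(t["frame"][135:275,170:480],None,fx=2.58,fy=2.58,interpolation=cv2.INTER_CUBIC)
cv2.imwrite("pics/tc.png",a[:,:,::-1])
a=cv2.resize(s["frame"][165:300,170:460],None,fx=2.75,fy=2.75,interpolation=cv2.INTER_CUBIC)
cv2.imwrite("pics/sc.png",a[:,:,::-1])
for s,nm in((t,"top"),(s,"scene")):
    h=hsv(s);P=cloud(s)
    for c,m in(("red",((h[...,0]<10)|(h[...,0]>170))&(h[...,1]>120)&(h[...,2]>90)),("blue",(h[...,0]>100)&(h[...,0]<125)&(h[...,1]>140)&(h[...,2]>70))):
        for k in comps(m,8):
            uv=pca(k); r=cv2.minAreaRect(uv.astype(np.float32)); print(nm,c,len(uv),np.round(r[0],1),np.round(r[1],1),ray(s,uv.mean(0),.008).round(4)[0],np.median(P[k],0).round(3))
```

```text
top red 52 [364.  99.] [8.5 8.5] [ 0.9615 -0.2811  0.008 ] [ 0.906 -0.258  0.157]
top red 35 [394.3 241.2] [ 3.4 13. ] [ 0.454  -0.3845  0.008 ] [ 0.453 -0.382  0.017]
top red 50 [458.8 249.6] [ 3.2 15.6] [ 0.4305 -0.6059  0.008 ] [ 0.43  -0.604  0.016]
top blue 17 [200.1 204.2] [6.7 2.7] [0.5718 0.2923 0.008 ] [0.572 0.293 0.006]
top blue 11 [525. 230.] [4. 2.] [ 0.5002 -0.8337  0.008 ] [ 0.495 -0.812  0.056]
top blue 20 [192. 241.] [7.2 2.4] [0.4425 0.3154 0.008 ] [0.442 0.315 0.008]
top blue 23 [226.9 253.8] [3.1 7.2] [0.4005 0.1923 0.008 ] [0.4   0.192 0.008]
scene red 10 [286.6 128.2] [1.8 8.9] [ 1.4104 -0.6301  0.008 ] [ 0.918 -0.283  0.197]
scene red 42 [282.5 143. ] [6. 7.] [ 1.2342 -0.4834  0.008 ] [ 0.897 -0.252  0.152]
scene red 24 [435.8 196.4] [7.7 2.9] [ 0.4327 -0.6046  0.008 ] [ 0.426 -0.594  0.014]
scene red 9 [442. 208.] [2. 2.] [ 0.3595 -0.5475  0.008 ] [ 0.356 -0.541  0.012]
scene blue 8 [312.  164.5] [7. 0.] [ 0.9377 -0.4297  0.008 ] [ 0.904 -0.403  0.024]
scene blue 15 [190.9 259.6] [8.2 2.7] [0.5681 0.2934 0.008 ] [0.567 0.293 0.007]
scene blue 9 [253. 274.] [2. 6.] [0.4037 0.1869 0.008 ] [0.406 0.183 0.006]
```

View pics/tc.png

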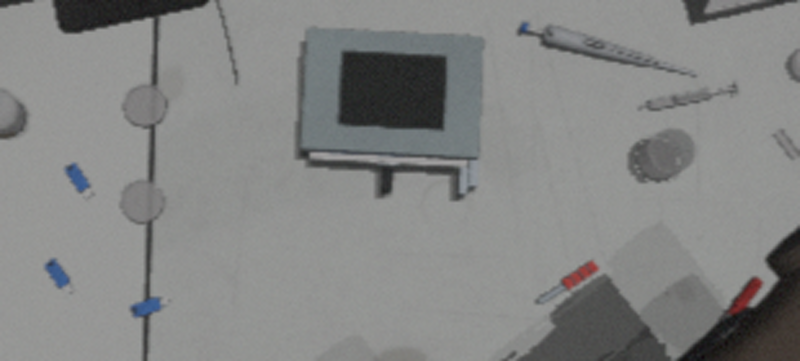

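View pics/sc.png

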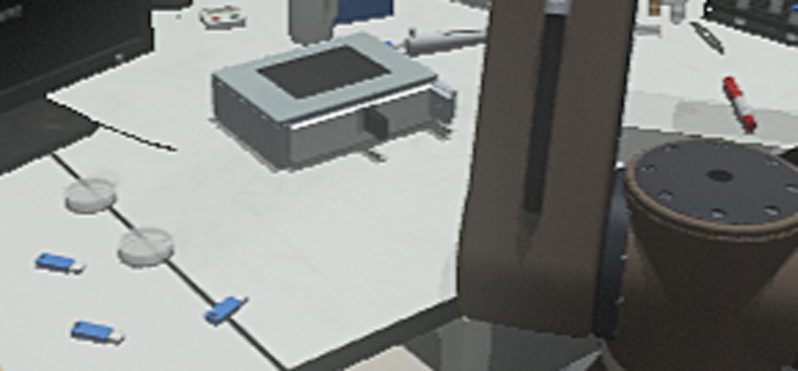

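The pin lies with its grip at about (394,241) and its shank pointing lower left. The red thing at (458,250) is a decoy pen. Locker, 2 dishes and 3 sticks are clear; the drawer is slightly ajar. Next I'll measure the poses.

Create m.py:
```python
from h import *
def sticks(s):
    h=hsv(s); out=[]
    m=(h[...,0]>98)&(h[...,0]<128)&(h[...,1]>90)&(h[...,2]>50)
    for k in comps(m,8):
        uv=pca(k); X=ray(s,uv,.008)[:,:2]; c=X.mean(0)
        if not(.2<c[0]<.85 and -.5<c[1]<.5): continue
        w,V=np.linalg.eigh(np.cov((X-c).T)); out.append((c.round(4),round(np.degrees(np.arctan2(V[1,1],V[0,1]))%180,1),len(uv)))
    return out
def dishes(s):
    P=cloud(s); m=(P[...,2]>.010)&(P[...,2]<.024)&(P[...,0]>.3)&(P[...,0]<.8)&(P[...,1]>-.1)&(P[...,1]<.5)
    return [(np.r_[P[k][:,:2].min(0)+P[k][:,:2].max(0)]/2,np.ptp(P[k][:,:2],axis=0),k.sum()) for k in comps(m,50)]
def pin(s):
    h=hsv(s); m=((h[...,0]<10)|(h[...,0]>170))&(h[...,1]>120)&(h[...,2]>90)
    return [ray(s,pca(k).mean(0),.014)[0].round(4) for k in comps(m,8)]
```

Run:
```python
from m import *
t=snap("top"); s=snap("scene")
for q in(t,s):
    for f in(sticks,dishes,pin): 
        print(f.__name__); [print("  ",x) for x in f(q)]
    P=cloud(q); m=(P[...,2]>.058)&(P[...,2]<.074)&(abs(P[...,0]-.72)<.16)&(abs(P[...,1]+.14)<.17)
    k=max(comps(m,30),key=lambda a:a.sum()); X=P[k]; print("roof z",np.median(X[:,2]))
    r=cv2.minAreaRect(ray(q,pca(k),.066)[:,:2].astype(np.float32)); print(r, cv2.boxPoints(r).round(4).tolist())
```

```text
sticks
   (array([0.5745, 0.2946]), np.float64(35.2), 44)
   (array([0.4432, 0.316 ]), np.float64(36.4), 45)
   (array([0.4005, 0.1943]), np.float64(112.6), 48)
dishes
   (array([0.7890154 , 0.27604181]), array([0.02186414, 0.1067178 ]), np.int64(103))
   (array([0.67787163, 0.2065122 ]), array([0.06300193, 0.0569628 ]), np.int64(183))
   (array([0.54517221, 0.20557834]), array([0.05743576, 0.05936949]), np.int64(192))
pin
   [ 0.9595 -0.2809  0.014 ]
   [ 0.4503 -0.3779  0.014 ]
   [ 0.4295 -0.6039  0.014 ]
roof z 0.06602922287633142
((0.6679418683052063, -0.1270025670528412), (0.23543767631053925, 0.20214158296585083), 87.78453063964844) [[0.5623999834060669, -0.24070000648498535], [0.7644000053405762, -0.2485000044107437], [0.7735000252723694, -0.013299999758601189], [0.5715000033378601, -0.005499999970197678]]
sticks
   (array([0.5718, 0.2988]), np.float64(34.6), 46)
   (array([0.3971, 0.1992]), np.float64(109.2), 55)
   (array([0.4405, 0.3199]), np.float64(37.6), 56)
dishes
   (array([ 0.68047216, -0.05075275]), array([0.17756609, 0.09782711]), np.int64(184))
   (array([0.788414
[... 222 characters left out ...]
.int64(195))
   (array([0.64126243, 0.39953045]), array([0.03662434, 0.05703073]), np.int64(85))
   (array([0.42111006, 0.46789881]), array([0.03517842, 0.06237751]), np.int64(129))
   (array([0.3622612 , 0.46771679]), array([0.02330197, 0.06280318]), np.int64(121))
pin
   [ 1.3948 -0.6193  0.014 ]
   [ 1.2205 -0.4738  0.014 ]
   [ 0.4251 -0.5939  0.014 ]
   [ 0.3525 -0.5373  0.014 ]
roof z 0.06470918750947079
((0.6751179099082947, -0.11948758363723755), (0.23839028179645538, 0.17961260676383972), 87.67959594726562) [[0.5806000232696533, -0.23489999771118164], [0.7599999904632568, -0.24220000207424164], [0.7696999907493591, -0.004000000189989805], [0.5902000069618225, 0.0031999999191612005]]
```

Run:
```python
from m import *
t=snap("top"); s=snap("scene")
L=np.array([.602,-.121]); a=np.radians(-2.2); ex=np.array([np.cos(a),np.sin(a)]); ey=np.array([-ex[1],ex[0]])
for q,o in((t,[-.0014,.002]),(s,[.0014,-.002])):
    P=cloud(q); d=P[...,:2]+o-L; X=d@ex; Y=d@ey; v=hsv(q)[...,2]
    m=(P[...,2]>.03)&(P[...,2]<.07)&(X<-.003)&(X>-.09)&(abs(Y)<.125)
    for lo,hi in((-.125,-.085),(-.03,.03)):
        k=m&(Y>lo)&(Y<hi); print(k.sum(), [ (n,np.percentile(A[k],[1,10,50,90,99]).round(4)) for n,A in(("x",X),("y",Y),("z",P[...,2]))])
    k=m&(abs(Y)<.03)&(X<-.03); print("fin",k.sum(),np.c_[X[k],Y[k],P[k][:,2],v[k]][:40].round(4).tolist())
    # roof only
    m=(P[...,2]>.060)&(P[...,2]<.072)&(X>-.05)&(X<.2)&(abs(Y)<.14)
    print("front edge profile",[ (round(y,3),X[m&(abs(Y-y)<.006)].min().round(4)) for y in np.arange(-.1,.11,.04)])
go(.5,-.12,.2)
```

```text
100 [('x', array([-0.0463, -0.0388, -0.0214, -0.0057, -0.0034])), ('y', array([-0.1181, -0.117 , -0.1043, -0.0959, -0.0868])), ('z', array([0.0316, 0.0434, 0.0547, 0.0609, 0.0657]))]
100 [('x', array([-0.0481, -0.0413, -0.0113, -0.0054, -0.0032])), ('y', array([-0.0288, -0.0186, -0.0005,  0.0187,  0.0288])), ('z', array([0.0345, 0.0458, 0.0558, 0.0616, 0.0661]))]
fin 23 [[-0.032, 0.004, 0.0594, 47.0], [-0.0303, 0.0001, 0.0493, 50.0], [-0.0315, -0.0028, 0.0586, 50.0], [-0.0306, -0.0064, 0.0539, 60.0], [-0.0356, 0.0039, 0.0605, 52.0], [-0.0355, 0.0006, 0.0614, 47.0], [-0.0345, -0.0031, 0.056, 49.0], [-0.0349, -0.0063, 0.0597, 60.0], [-0.0387, 0.0036, 0.0582, 49.0], [-0.0391, 0.0004, 0.0622, 53.0], [-0.037, -0.0036, 0.0497, 48.0], [-0.0377, -0.0067, 0.0552, 61.0], [-0.0424, 0.0036, 0.0605, 51.0], [-0.0421, 0.0001, 0.0595, 44.0], [-0.0414, -0.0034, 0.056, 50.0], [-0.0412, -0.0068, 0.0563, 61.0], [-0.0447, 0.0031, 0.053, 45.0], [-0.0437, -0.0006, 0.0473, 43.0], [-0.045, -0.0035, 0.0573, 47.0], [-0.0448, -0.0069, 0.0573, 74.0], [-0.0478, 0.0028, 0.0506, 42.0], [-0.0481, -0.0005, 0.0534, 44
[... 2113 characters left out ...]
-0.02), np.float64(0.0025)), (np.float64(0.02), np.float64(0.0009)), (np.float64(0.06), np.float64(0.003)), (np.float64(0.1), np.float64(0.0019))]Traceback (most recent call last):
  File "<stdin>", line 13, in <module>
  File "h.py", line 29, in go
    print("shift",d.round(4),"turn",round(t,1),"pos",o["tool_pos"].round(4),"rpy",o["orientation"].round(1),"j6",o["joint_pos"][5].round(1),"close-line",a.round(1),"op",o["opening"].round(4),"t",o["clock"])
                                                                                                                                                                         ^^^^^^^^^^^^^^^^^^
AttributeError: 'float' object has no attribute 'round'
```

```bash
sed -i 's/a.round(1)/round(float(a),1)/; s/o\["opening"\].round(4)/round(float(o["opening"]),4)/' h.py
```

Run:
```python
from h import *
go(.570,-.121,.15,87.8)
```

```text
shift [-0.4861  0.3536  0.1015] turn 23.7 pos [ 0.2471 -0.6281  0.2514] rpy [ 180.    -0.  -158.5] j6 -16.5 close-line 111.5 op 0.0877 t 0.4
```

Units first: shifts go in cm and turns go in units of 10 degrees. So -0.4 m is -40, -0.35 m is -35, 23.7 degrees is 2.37.

Call:
nudge_tcp(
  ticks="-5 3.6 0 0.3 0.088;-10 7.3 0 0.6 0.088;-15 10.9 0 0.9 0.088;-20 14.5 0 1.2 0.088;-25 18.2 0 1.5 0.088;-30 21.8 0 1.8 0.088;-35 25.5 0 2.1 0.088;-40 29.1 0 2.37 0.088",
)

```text
clock: 1.4
tool_pos: [0.5136, -0.209, 0.252]
orientation: [-180.0, 0.1, 177.7]
force: [0.5, -0.3, -0.1]
opening: 0.0875
gripper_force: 0.0
```

Call:
nudge_tcp(
  ticks="-5 3.6 3 0 0.05;-8 6 6 0 0.05;-8 6 10 0 0.05;-8 6 10 0 0.05;-8 6 10 0 0.05",
)

```text
clock: 2.02
tool_pos: [0.5956, -0.1546, 0.1531]
orientation: [-180.0, 0.1, 177.8]
force: [-0.6, 0.1, 0.4]
opening: 0.0508
gripper_force: 0.0
```

Run:
```python
from h import *
go(.570,-.121,.057,87.8)
```

```text
shift [0.027  0.0326 0.0961] turn -0.0 pos [ 0.5956 -0.1546  0.1531] rpy [-1.800e+02  1.000e-01  1.778e+02] j6 -95.9 close-line 87.8 op 0.0508 t 2.025
```

To row units: 0.096 m is 9.6, 0.05 m is 5.

Call:
nudge_tcp(
  ticks="2.7 3.26 0 0 0.05;2.7 3.26 0 0 0.05;2.7 3.26 5 0 0.05;2.7 3.26 9.6 0 0.05;2.7 3.26 9.6 0 0.05",
)

```text
clock: 2.65
tool_pos: [0.5681, -0.1212, 0.0544]
orientation: [-180.0, -0.2, 177.7]
force: [0.4, -0.7, 0.9]
opening: 0.0504
gripper_force: 0.0
```

Call:
nudge_tcp(
  ticks="0 0 0 0 0;0 0 0 0 0;0 0 0 0 0;0 0 0 0 0",
)

```text
clock: 3.15
tool_pos: [0.5695, -0.122, 0.0567]
orientation: [-179.9, 0.0, 177.8]
force: [1.1, -30.4, -0.6]
opening: 0.0156
gripper_force: 14.9
```

```bash
python3 - <<'E'
from h import *
go(.425,-.115,.057,87.8)
E
```

```text
shift [ 0.1447  0.0015 -0.0004] turn 0.0 pos [ 0.5695 -0.122   0.0567] rpy [-179.9    0.   177.8] j6 -99.5 close-line 87.8 op 0.0156 t 3.15
```

To row units: -0.001 m is -0.1.

Call:
nudge_tcp(
  ticks="0 -0.1 0 0 0;0 -0.1 0 0 0;0 -0.1 0 0 0",
)

```text
clock: 3.52
tool_pos: [0.5693, -0.1231, 0.0566]
orientation: [-179.9, 0.0, 177.8]
force: [-0.9, -9.5, 5.0]
opening: 0.0142
gripper_force: 30.0
```

Call:
nudge_tcp(
  ticks="0 -0.05 0 0 0;0 -0.05 0 0 0;0 -0.05 0 0 0",
)

```text
clock: 3.9
tool_pos: [0.5694, -0.1231, 0.0567]
orientation: [-179.9, 0.0, 177.8]
force: [-2.2, -6.4, 5.9]
opening: 0.0141
gripper_force: 30.0
```

To row units: 0.125 m is 12.5, 0.115 m is 11.5.

Call:
nudge_tcp(
  ticks="2 0 0 0 0;4 0 0 0 0;6 0 0 0 0;8 0 0 0 0;10 0 0 0 0;11.5 0 0 0 0;12.5 0 0 0 0;12.5 0 0 0 0",
)

```text
clock: 4.9
tool_pos: [0.4436, -0.1183, 0.0566]
orientation: [-179.9, -0.0, 177.8]
force: [-2.2, -9.9, 6.7]
opening: 0.0139
gripper_force: 30.0
```

Call:
nudge_tcp(
  ticks="0.3 0 0 0 0;0.6 0 0 0 0;0.9 0 0 0 0;0.9 0 0 0 0",
)

```text
clock: 5.4
tool_pos: [0.436, -0.1179, 0.0566]
orientation: [-179.9, 0.1, 177.8]
force: [1.0, -12.5, 4.0]
opening: 0.0137
gripper_force: 30.0
```

To row units: 0.005 m is 0.5, 0.003 m is 0.3.

Call:
nudge_tcp(
  ticks="0.3 0 0 0 0;0.5 0 0 0 0;0.5 0 0 0 0",
)

```text
clock: 5.78
tool_pos: [0.4357, -0.1179, 0.0567]
orientation: [-179.9, 0.5, 177.9]
force: [18.6, -24.0, -18.8]
opening: 0.014
gripper_force: 30.0
```

Call:
nudge_tcp(
  ticks="0.4 0 0 0 0;0.4 0 0 0 0;0.4 0 0 0 0",
)

```text
clock: 6.15
tool_pos: [0.4344, -0.1177, 0.0573]
orientation: [-179.9, 0.8, 178.0]
force: [26.0, -29.5, -24.7]
opening: 0.0137
gripper_force: 30.0
```

Call:
nudge_tcp(
  ticks="-0.5 0 0 0 0.05;-0.5 0 0 0 0.05;-0.5 0 0 0 0.05;-0.5 0 -6 0 0.05;-0.5 0 -12 0 0.088;-0.5 5 -15 0 0.088;-0.5 10 -15 0 0.088;-0.5 10 -15 0 0.088",
)

```text
clock: 7.15
tool_pos: [0.4352, -0.014, 0.2063]
orientation: [179.9, 0.1, 178.0]
force: [0.4, -0.4, -0.5]
opening: 0.0838
gripper_force: 0.0
```

Run:
```python
from m import *
t=snap("top"); s=snap("scene")
for q in(t,s):
    for f in(sticks,dishes): 
        print(f.__name__); [print("  ",x) for x in f(q)]
a=cv2.resize(t["frame"][135:275,170:480],None,fx=2.58,fy=2.58,interpolation=cv2.INTER_CUBIC)
b=cv2.resize(s["frame"][165:300,170:460],None,fx=2.75,fy=2.75,interpolation=cv2.INTER_CUBIC)
cv2.imwrite("pics/o1.png",np.vstack([a[:250],b[:340,:]][:2] if 0 else [a[:290,:797],b[:300,:797]])[:,:,::-1])
go(.5437,.207,.15)
```

```text
sticks
   (array([ 0.5601, -0.0975]), np.float64(39.0), 875)
   (array([0.5745, 0.2946]), np.float64(35.2), 44)
   (array([0.4429, 0.3156]), np.float64(37.8), 46)
dishes
   (array([0.78663982, 0.28315299]), array([0.026697  , 0.09328966]), np.int64(87))
   (array([0.67660729, 0.20683464]), array([0.05721861, 0.0556648 ]), np.int64(190))
   (array([ 0.55695516, -0.06280813]), array([0.11270469, 0.07430485]), np.int64(323))
   (array([0.54479274, 0.20666224]), array([0.05604707, 0.05677281]), np.int64(191))
sticks
   (array([ 0.5757, -0.1028]), np.float64(94.5), 292)
   (array([0.5718, 0.2988]), np.float64(34.6), 46)
   (array([0.3992, 0.1975]), np.float64(107.6), 44)
   (array([0.4405, 0.3199]), np.float64(37.6), 56)
dishes
   (array([ 0.61450101, -0.05003823]), array([0.310613  , 0.09688081]), np.int64(270))
   (array([ 0.57594663, -0.07434044]), array([0.08453984, 0.05087521]), np.int64(160))
   (array([0.78875924, 0.2879146 ]), array([0.02224865, 0.09471587]), np.int64(80))
   (array([0.67489318, 0.20939603]), array([0.06370896, 0.05924986]), np.int64(166))
   (array([0.54297798, 0.20853961]), array([0.06482103, 0.05969991]), np.int64(202))
   (array([0.64325507, 0.40043567]), array([0.03680384, 0.05517367]), np.int64(85))
   (array([0.42137624, 0.46804953]), array([0.03489154, 0.06292249]), np.int64(134))
   (array([0.36243199, 0.46761521]), array([0.02670839, 0.06450926]), np.int64(123))
shift [-0.1007  0.227   0.0555] turn 0 pos [ 0.4348 -0.0162  0.2055] rpy [180.   -0.  177.9] j6 -116.1 close-line 87.9 op 0.0866 t 7.25
```

View pics/o1.png

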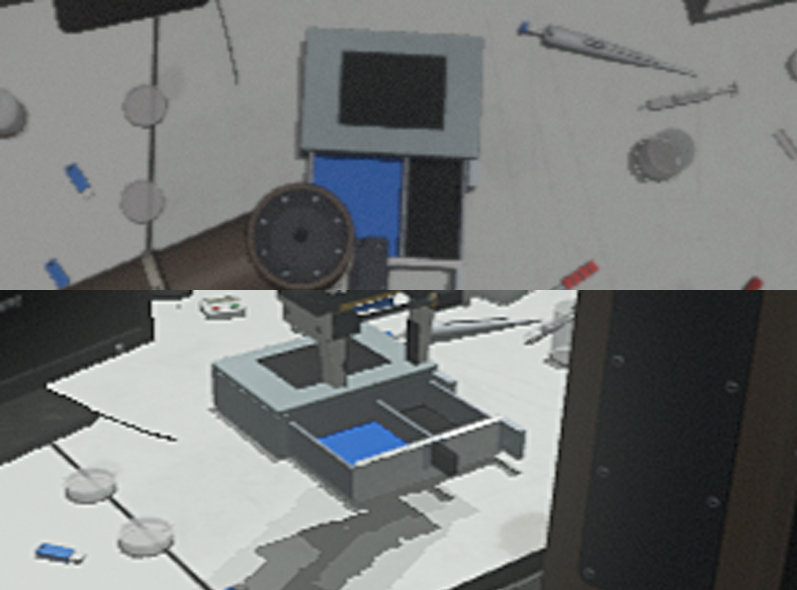

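The drawer is fully open, with the blue bay at crop (358,205) and the black bay at (435,205), and nothing else has moved. Dishes come first.

To row units: 0.0555 m is 5.55, 0.227 m is 22.7.

Call:
nudge_tcp(
  ticks="-2.5 5.5 0 0 0.088;-5 11 1 0 0.088;-7.5 16 2 0 0.088;-10 21 3 0 0.088;-10.07 22.7 5 0 0.088;-10.07 22.7 5.55 0 0.088;-10.07 22.7 5.55 0 0.088",
)

```text
clock: 8.12
tool_pos: [0.5444, 0.2047, 0.1494]
orientation: [-179.9, -0.1, 177.7]
force: [-0.7, 0.7, 0.3]
opening: 0.088
gripper_force: 0.0
```

Run:
```python
from m import *
go(.5437,.2075,.028,87.9)
```

```text
shift [0.0006 0.0029 0.1214] turn -0.2 pos [0.5444 0.2047 0.1494] rpy [-1.799e+02 -1.000e-01  1.777e+02] j6 -132.2 close-line 87.7 op 0.088 t 8.125
```

To row units: 0.121 m is 12.1, 0.11 m is 11.

Call:
nudge_tcp(
  ticks="0.06 0.29 4 0 0.088;0.06 0.29 8 0 0.088;0.06 0.29 11 0 0.088;0.06 0.29 12.1 0 0.088;0.06 0.29 12.1 0 0.05;0.06 0.29 12.1 0 0.05;0.06 0.29 12.1 0 0.05;0.06 0.29 12.1 0 0.05",
)

```text
clock: 9.12
tool_pos: [0.5447, 0.2096, 0.0301]
orientation: [179.9, 0.1, 177.8]
force: [0.2, -0.3, 1.4]
opening: 0.0586
gripper_force: 2.8
```

Call:
nudge_tcp(
  ticks="0 0 -3 0 0.05;0 0 -7 0 0.05;0 0 -10 0 0.05;0 0 -10 0 0.05",
)

```text
clock: 9.62
tool_pos: [0.5455, 0.2102, 0.1321]
orientation: [179.8, 0.2, 177.8]
force: [0.1, 0.5, -0.7]
opening: 0.0578
gripper_force: 30.0
```

Run:
```python
from m import *
go(.5705,-.084,.128,87.8)
```

```text
shift [-0.0362 -0.293   0.0033] turn 0.0 pos [0.5455 0.2102 0.1321] rpy [179.8   0.2 177.8] j6 -132.5 close-line 87.8 op 0.0578 t 9.625
```

Call:
nudge_tcp(
  ticks="-0.6 -5 0 0 0.05;-1.2 -10 0 0 0.05;-1.8 -15 0 0 0.05;-2.4 -20 0 0 0.05;-3 -25 0 0 0.05;-3.6 -29.3 0 0 0.05;-3.6 -29.3 0 0 0.05;-3.6 -29.3 0 0 0.05",
)

```text
clock: 10.62
tool_pos: [0.5684, -0.0851, 0.1285]
orientation: [180.0, -0.1, 177.7]
force: [0.5, 0.2, 0.9]
opening: 0.0579
gripper_force: 30.0
```

Run:
```python
from m import *
go(.5705,-.084,.045,87.8)
```

```text
shift [-0.0021  0.0011  0.0835] turn -0.1 pos [ 0.5684 -0.0851  0.1285] rpy [ 1.800e+02 -1.000e-01  1.777e+02] j6 -103.2 close-line 87.7 op 0.0579 t 10.625
```

Call:
nudge_tcp(
  ticks="-0.1 0.1 3 0 0.05;-0.1 0.1 6 0 0.05;-0.1 0.1 8 0 0.05;-0.1 0.1 8.35 0 0.05;-0.1 0.1 8.35 0 0.05",
)

```text
clock: 11.25
tool_pos: [0.5701, -0.0833, 0.0458]
orientation: [-180.0, 0.0, 177.8]
force: [0.6, -0.3, 0.2]
opening: 0.0581
gripper_force: 30.0
```

Call:
nudge_tcp(
  ticks="0 0 0 0 0.066;0 0 0 0 0.066;0 0 -3 0 0.066;0 0 -7 0 0.066;0 3 -10 0 0.088;0 8 -10 0 0.088;0 14 -10 0 0.088;0 14 -10 0 0.088",
)

```text
clock: 12.25
tool_pos: [0.5758, 0.0593, 0.1464]
orientation: [179.9, 0.1, 178.0]
force: [-1.0, -0.7, -1.4]
opening: 0.0875
gripper_force: 0.0
```

Run:
```python
from m import *
t=snap("top");s=snap("scene")
for q in(t,s):
  for x in dishes(q)+sticks(q): print(x)
  print(pin(q))
go(.675,.208,.14,87.8)
```

```text
(array([0.78789366, 0.27960485]), array([0.02405419, 0.10805201]), np.int64(100))
(array([ 0.54558282, -0.06026506]), array([0.13905299, 0.0794373 ]), np.int64(440))
(array([ 0.5355, -0.0869]), np.float64(149.4), 1051)
(array([0.4064, 0.1814]), np.float64(15.5), 11)
(array([0.4003, 0.1964]), np.float64(17.4), 9)
[array([ 0.9593, -0.2806,  0.014 ]), array([ 0.4611, -0.3941,  0.014 ]), array([ 0.4463, -0.3723,  0.014 ]), array([ 0.4289, -0.603 ,  0.014 ]), array([ 0.3545, -0.5439,  0.014 ])]
(array([ 0.61638736, -0.05154465]), array([0.31804498, 0.09680028]), np.int64(283))
(array([ 0.57534247, -0.0732021 ]), array([0.08280835, 0.05290444]), np.int64(113))
(array([0.7889882 , 0.28236885]), array([0.02202291, 0.09914589]), np.int64(86))
(array([0.67621251, 0.20992319]), array([0.06199622, 0.05866402]), np.int64(163))
(array([0.64111624, 0.4002201 ]), array([0.03188736, 0.05581748]), np.int64(86))
(array([0.42176835, 0.46812544]), array([0.03545369, 0.06314034]), np.int64(131))
(array([0.3618048, 0.4680669]), array([0.02535043, 0.06385298]), np.int64(124))
(array([ 0.5637, -0.1204]), np.float64(127.6), 112)
(array([ 0.6066, -0.0664]), np.float64(167.3), 10)
(array([0.5709, 0.2986]), np.float64(32.8), 49)
(array([0.3968, 0.1997]), np.float64(112.8), 59)
(array([0.4405, 0.3199]), np.float64(37.6), 56)
[array([ 1.3948, -0.6193,  0.014 ]), array([ 1.2222, -0.4735,  0.014 ]), array([ 0.3535, -0.5359,  0.014 ])]
shift [-0.0941  0.1551  0.006 ] turn 0.1 pos [0.5752 0.0565 0.1459] rpy [180.    0.  177.9] j6 -117.1 close-line 87.9 op 0.0875 t 12.35
```

To row units: 0.155 m is 15.5, 0.12 m is 12.

Call:
nudge_tcp(
  ticks="-2.5 4 0 0 0.088;-5 8 0 0 0.088;-7.5 12 0 0 0.088;-9.5 15.5 0.6 0 0.088;-9.5 15.5 0.6 0 0.088;-9.5 15.5 0.6 0 0.088;-9.5 15.5 5 0 0.088;-9.5 15.5 8 0 0.088",
)

```text
clock: 13.35
tool_pos: [0.6755, 0.2052, 0.0649]
orientation: [180.0, -0.0, 177.7]
force: [0.1, 0.1, -0.9]
opening: 0.0877
gripper_force: 0.0
```

Run:
```python
from m import *
go(.6765,.208,.029,87.8)
```

```text
shift [-0.0009  0.0029  0.0359] turn -0.1 pos [0.6755 0.2052 0.0649] rpy [180.   -0.  177.7] j6 -125.0 close-line 87.7 op 0.0877 t 13.35
```

To row units: -0.065 m is -6.5, 0.036 m is 3.6.

Call:
nudge_tcp(
  ticks="-0.1 0.3 2 0 0.088;-0.1 0.3 3.6 0 0.088;-0.1 0.3 3.6 0 0.05;-0.1 0.3 3.6 0 0.05;-0.1 0.3 3.6 0 0.05;-0.1 0.3 3.6 0 0.05;-0.1 0.3 0 0 0.05;-0.1 0.3 -6.5 0 0.05",
)

```text
clock: 14.35
tool_pos: [0.6758, 0.2093, 0.1266]
orientation: [-179.8, -0.3, 177.8]
force: [1.1, -0.7, 0.5]
opening: 0.0578
gripper_force: 30.0
```

Call:
nudge_tcp(
  ticks="2 -4 0 0 0.05;5 -9 0 0 0.05;8 -14 0 0 0.05;11 -19 0 0 0.05;14 -24 0 0 0.05;17 -29 0 0 0.05;17 -29 0 0 0.05;17 -29 0 0 0.05",
)

```text
clock: 15.35
tool_pos: [0.4967, -0.0733, 0.1288]
orientation: [180.0, 0.1, 177.7]
force: [0.5, -0.3, -0.7]
opening: 0.0577
gripper_force: 30.0
```

Run:
```python
from m import *
go(.5065,-.0818,.046,87.8)
```

```text
shift [-0.01   -0.0082  0.0828] turn -0.1 pos [ 0.4967 -0.0733  0.1288] rpy [1.800e+02 1.000e-01 1.777e+02] j6 -106.3 close-line 87.7 op 0.0577 t 15.35
```

To row units: 0.083 m is 8.3, 0.08 m is 8.

Call:
nudge_tcp(
  ticks="-1 -0.8 0 0 0.05;-1 -0.8 3 0 0.05;-1 -0.8 6 0 0.05;-1 -0.8 8 0 0.05;-1 -0.8 8.3 0 0.05;-1 -0.8 8.3 0 0.05;-1 -0.8 8.3 0 0.066;-1 -0.8 8.3 0 0.066",
)

```text
clock: 16.35
tool_pos: [0.5065, -0.0814, 0.0458]
orientation: [180.0, 0.1, 177.8]
force: [0.3, -0.5, -0.1]
opening: 0.0653
gripper_force: 0.0
```

Call:
nudge_tcp(
  ticks="0 0 -3 0 0.066;0 0 -8 0 0.066;1 3 -11 0 0.05;2 8 -11 0 0.05;3 14 -11 0 0.05;3 20 -11 0 0.05;3 20 -11 0 0.05",
)

```text
clock: 17.23
tool_pos: [0.4842, 0.1231, 0.156]
orientation: [179.9, 0.1, 178.0]
force: [0.4, -1.3, -0.1]
opening: 0.0502
gripper_force: 0.0
```

Run:
```python
from m import *
t=snap("top");s=snap("scene")
for q in(t,s):
  for x in sticks(q): print(x)
b=cv2.resize(s["frame"][165:310,170:460],None,fx=2.75,fy=2.75,interpolation=cv2.INTER_CUBIC)
cv2.imwrite("pics/d2.png",b[:,:,::-1])
go(.399,.197,.10,21)
```

```text
(array([ 0.546, -0.085]), np.float64(96.6), 862)
(array([0.5742, 0.2944]), np.float64(34.8), 45)
(array([0.4013, 0.1936]), np.float64(116.9), 50)
(array([ 0.5722, -0.134 ]), np.float64(169.4), 77)
(array([ 0.6066, -0.0664]), np.float64(167.3), 10)
(array([ 0.5453, -0.0644]), np.float64(155.2), 10)
(array([0.5717, 0.299 ]), np.float64(34.6), 47)
(array([0.3963, 0.1972]), np.float64(120.7), 49)
(array([0.4408, 0.3205]), np.float64(38.8), 56)
shift [0.0872 0.0738 0.0554] turn 66.9 pos [0.4834 0.12   0.1553] rpy [180.    0.  177.9] j6 -128.7 close-line 87.9 op 0.0499 t 17.325
```

View pics/d2.png

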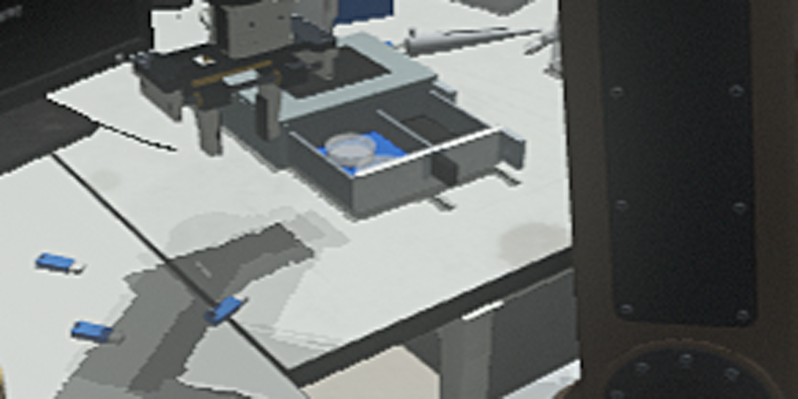

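Dish at crop (350,150) lies flat in the blue bay, with the second one behind the front wall. Now stick C.

To row units: 0.0845 m is 8.45, 0.08 m is 8, -10 degrees is -1.

Call:
nudge_tcp(
  ticks="2 2 0 -1 0.05;4 3.5 0 -2 0.05;6 5 0 -3 0.05;8 7 0 -4 0.05;8.45 7.5 0 -5 0.05;8.45 7.5 2 -6 0.05;8.45 7.5 4 -7 0.05;8.45 7.5 5.5 -8 0.05",
)

```text
clock: 18.32
tool_pos: [0.4022, 0.1961, 0.0996]
orientation: [180.0, -0.0, -102.0]
force: [-0.3, -0.3, -0.2]
opening: 0.0496
gripper_force: 0.0
```

Call:
nudge_tcp(
  ticks="0 0 0 -1 0.05;0 0 0 -2 0.05;0 0 0 -3 0.05;0 0 0 -3.6 0.05;0 0 0 -3.6 0.05",
)

```text
clock: 18.95
tool_pos: [0.4024, 0.1965, 0.1002]
orientation: [-180.0, 0.0, -66.4]
force: [0.3, -0.4, 0.9]
opening: 0.0497
gripper_force: 0.0
```

Run:
```python
from m import *
s=snap("scene")
for x in sticks(s): print(x)
go(.3988,.1954,.0265,24)
```

```text
(array([ 0.5722, -0.1339]), np.float64(169.4), 78)
(array([ 0.6066, -0.0664]), np.float64(167.3), 10)
(array([ 0.5453, -0.0644]), np.float64(155.2), 10)
(array([0.5717, 0.299 ]), np.float64(34.6), 47)
(array([0.401 , 0.1853]), np.float64(1.9), 13)
(array([0.4406, 0.3203]), np.float64(39.5), 57)
shift [-0.0002  0.0038  0.0737] turn -0.5 pos [0.4024 0.1967 0.1002] rpy [-180.     0.   -66.5] j6 -27.9 close-line -156.5 op 0.0501 t 19.0
```

Call:
nudge_tcp(
  ticks="0 0.4 3 0 0.05;0 0.4 5.5 0 0.05;0 0.4 7 0 0.05;0 0.4 7.35 0 0.05;0 0.4 7.35 0 0.05;0 0.4 7.35 0 0;0 0.4 7.35 0 0;0 0.4 7.35 0 0",
)

```text
clock: 20.0
tool_pos: [0.3986, 0.1963, 0.0269]
orientation: [-180.0, 0.0, -66.2]
force: [0.2, -0.4, -0.6]
opening: 0.0255
gripper_force: 0.0
```

Call:
nudge_tcp(
  ticks="0 0 0 0 0;0 0 0 0 0;0 0 0 0 0;0 0 -5 0 0;0 0 -10 0 0;0 0 -10 0 0",
)

```text
clock: 20.75
tool_pos: [0.4002, 0.1979, 0.13]
orientation: [-179.6, 0.2, -66.2]
force: [-0.1, 0.8, -0.0]
opening: 0.0176
gripper_force: 30.0
```

Run:
```python
from m import *
go(.5615,-.186,.1265,-2.2)
```

```text
shift [0.4163 0.0074 0.0023] turn 26.0 pos [0.4002 0.1979 0.13  ] rpy [-179.6    0.2  -66.2] j6 -28.0 close-line -156.2 op 0.0176 t 20.75
```

Units first: shifts go in cm and turns go in units of 10 degrees. So 0.416 m is 41.6, 0.37 m is 37, 26 degrees is 2.6.

Call:
nudge_tcp(
  ticks="5 0.1 0 0.3 0;10 0.2 0 0.6 0;15.5 0.3 0 1 0;21 0.4 0 1.4 0;27 0.5 0 1.8 0;32 0.6 0 2.2 0;37 0.7 0 2.6 0;41.6 0.7 0 2.6 0",
)

```text
clock: 21.75
tool_pos: [0.5597, -0.1892, 0.1253]
orientation: [179.9, 0.0, -92.3]
force: [0.2, 0.1, -0.6]
opening: 0.0176
gripper_force: 30.0
```

Call:
nudge_tcp(
  ticks="0 0 0 0 0;0 0 0 0 0;0 0 0 0 0",
)

```text
clock: 22.12
tool_pos: [0.5593, -0.1865, 0.1263]
orientation: [180.0, 0.0, -92.2]
force: [0.0, 0.1, 0.0]
opening: 0.0175
gripper_force: 30.0
```

Run:
```python
from m import *
go(.5615,-.186,.046,-2.2)
```

```text
shift [-0.0006 -0.0022  0.0803] turn 0.0 pos [ 0.5593 -0.1865  0.1263] rpy [180.    0.  -92.2] j6 -2.7 close-line 177.8 op 0.0175 t 22.125
```

Call:
nudge_tcp(
  ticks="0 -0.2 3 0 0;0 -0.2 6 0 0;0 -0.2 7.8 0 0;0 -0.2 8.05 0 0;0 -0.2 8.05 0 0",
)

```text
clock: 22.75
tool_pos: [0.5622, -0.187, 0.0467]
orientation: [-180.0, -0.0, -92.2]
force: [-0.1, 0.6, 0.0]
opening: 0.0173
gripper_force: 30.0
```

Call:
nudge_tcp(
  ticks="0 0 0 0 0.028;0 0 0 0 0.028;0 0 0 0 0.028;0 0 -3 0 0.03;0 0 -8 0 0.03;-5 0 -10 0 0.05;-11 0 -10 0 0.05;-11 0 -10 0 0.05",
)

```text
clock: 23.75
tool_pos: [0.5666, -0.0744, 0.1469]
orientation: [-179.9, 0.0, -92.0]
force: [0.3, 0.3, 0.5]
opening: 0.0489
gripper_force: 0.0
```

Run:
```python
from m import *
t=snap("top");s=snap("scene")
for q in(t,s):
  for x in sticks(q): print(x)
go(.573,.2967,.1,125.5)
b=cv2.resize(t["frame"][135:275,170:480],None,fx=2.58,fy=2.58,interpolation=cv2.INTER_CUBIC)
a=cv2.resize(s["frame"][165:310,170:460],None,fx=2.75,fy=2.75,interpolation=cv2.INTER_CUBIC)
cv2.imwrite("pics/d3.png",np.vstack([b[:290,:797],a[:300,:797]])[:,:,::-1])
```

```text
(array([0.5745, 0.2946]), np.float64(35.2), 44)
(array([ 0.5311, -0.13  ]), np.float64(172.4), 256)
(array([ 0.52  , -0.0341]), np.float64(4.4), 135)
(array([ 0.5639, -0.1905]), np.float64(89.9), 73)
(array([0.4432, 0.316 ]), np.float64(36.4), 45)
(array([ 0.5737, -0.2016]), np.float64(111.9), 41)
(array([ 0.5716, -0.1346]), np.float64(170.4), 78)
(array([0.5714, 0.2987]), np.float64(33.4), 46)
(array([0.4405, 0.3199]), np.float64(37.6), 56)
shift [-0.3737  0.007   0.0463] turn 52.4 pos [ 0.5661 -0.077   0.1463] rpy [-180.     0.   -92.1] j6 -14.0 close-line 177.9 op 0.0497 t 23.85
```

View pics/d3.png

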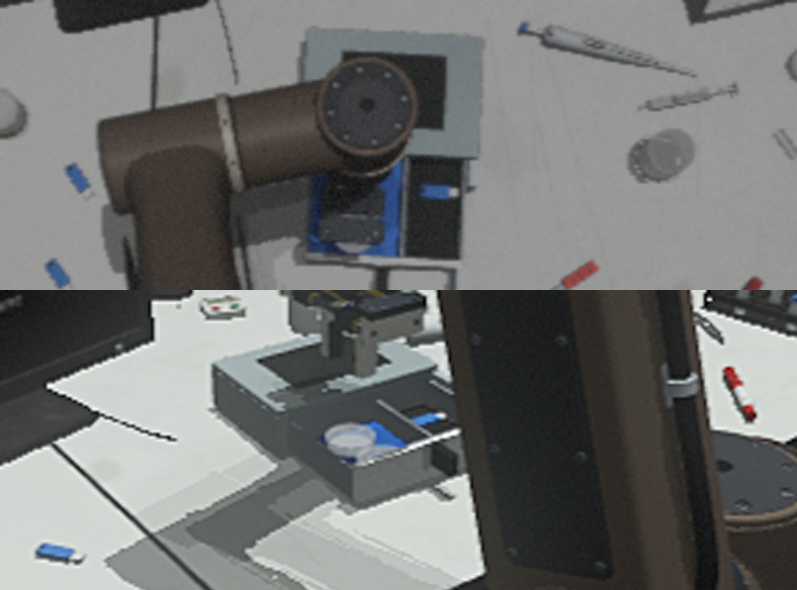

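The stick is in the black bay at crop (438,192), with the dishes still in place. Now stick A.

To row units: 0.001 m is 0.1, -0.374 m is -37.4, 52.4 degrees is 5.24.

Call:
nudge_tcp(
  ticks="-5 0.1 0 0.7 0.05;-11 0.2 0 1.5 0.05;-17 0.3 0 2.4 0.05;-23 0.4 0 3.3 0.05;-29 0.5 0 4.2 0.05;-34 0.6 0 5.2 0.05;-37.4 0.7 2 5.24 0.05;-37.4 0.7 4.6 5.24 0.05",
)

```text
clock: 24.85
tool_pos: [0.5746, 0.2979, 0.0995]
orientation: [-180.0, 0.1, -144.6]
force: [0.0, -0.5, -0.1]
opening: 0.05
gripper_force: 0.0
```

Call:
nudge_tcp(
  ticks="0 0 0 0 0.05;0 0 0 0 0.05;0 0 0 0 0.05",
)

```text
clock: 25.22
tool_pos: [0.5745, 0.296, 0.1014]
orientation: [180.0, 0.1, -144.7]
force: [-0.5, 0.9, 0.3]
opening: 0.0494
gripper_force: 0.0
```

Run:
```python
from m import *
go(.573,.2967,.0265,125.5)
```

```text
shift [0.001  0.0014 0.0749] turn -0.2 pos [0.5745 0.296  0.1014] rpy [ 1.800e+02  1.000e-01 -1.447e+02] j6 -99.2 close-line 125.3 op 0.0494 t 25.225
```

To row units: 0.0747 m is 7.47, 0.07 m is 7.

Call:
nudge_tcp(
  ticks="0.1 0.1 3 0 0.05;0.1 0.1 5.5 0 0.05;0.1 0.1 7 0 0.05;0.1 0.1 7.47 0 0.05;0.1 0.1 7.47 0 0.05;0.1 0.1 7.47 0 0;0.1 0.1 7.47 0 0;0.1 0.1 7.47 0 0",
)

```text
clock: 26.22
tool_pos: [0.5723, 0.2967, 0.0257]
orientation: [180.0, 0.0, -144.6]
force: [0.4, -0.3, -0.3]
opening: 0.0256
gripper_force: 0.0
```

Call:
nudge_tcp(
  ticks="0 0 0 0 0;0 0 0 0 0;0 0 0 0 0;0 0 -5 0 0;0 0 -10 0 0;0 0 -10 0 0",
)

```text
clock: 26.98
tool_pos: [0.5744, 0.2983, 0.1301]
orientation: [180.0, 0.5, -144.6]
force: [-0.3, 0.2, 0.1]
opening: 0.0177
gripper_force: 30.0
```

Run:
```python
from m import *
go(.5325,-.186,.1265,-2.2)
```

```text
shift [ 0.3148 -0.3704  0.0009] turn -52.4 pos [0.5744 0.2983 0.1301] rpy [ 180.     0.5 -144.6] j6 -99.3 close-line 125.4 op 0.0177 t 26.975
```

To row units: -0.335 m is -33.5, -0.295 m is -29.5, -52.4 degrees is -5.24.

Call:
nudge_tcp(
  ticks="3.5 -4 0 -0.6 0;7 -8 0 -1.3 0;10.5 -12 0 -2 0;14 -16.5 0 -2.7 0;18 -21 0 -3.4 0;21.5 -25.5 0 -4.1 0;25 -29.5 0 -4.8 0;28.5 -33.5 0 -5.24 0",
)

```text
clock: 27.98
tool_pos: [0.5331, -0.1432, 0.1248]
orientation: [180.0, 0.0, -92.0]
force: [0.7, -0.8, -0.2]
opening: 0.0175
gripper_force: 30.0
```

Call:
nudge_tcp(
  ticks="2 1 0 0 0;2 1 0 0 0;2 1 0 0 0",
)

```text
clock: 28.35
tool_pos: [0.523, -0.1606, 0.1252]
orientation: [180.0, 0.0, -92.2]
force: [0.1, 0.6, 0.2]
opening: 0.0174
gripper_force: 30.0
```

Run:
```python
from m import *
go(.5325,-.186,.046,-2.2)
```

```text
shift [ 0.025  -0.0104  0.0792] turn -0.0 pos [ 0.523  -0.1606  0.1252] rpy [180.    0.  -92.2] j6 -5.7 close-line 177.8 op 0.0174 t 28.35
```

To row units: 0.076 m is 7.6, 0.06 m is 6.

Call:
nudge_tcp(
  ticks="2.5 -1 0 0 0;2.5 -1 0 0 0;2.5 -1 3 0 0;2.5 -1 6 0 0;2.5 -1 7.6 0 0;2.5 -1 7.6 0 0;2.5 -1 7.6 0 0.027;2.5 -1 7.6 0 0.027",
)

```text
clock: 29.35
tool_pos: [0.5328, -0.1864, 0.0505]
orientation: [-179.9, -0.0, -92.2]
force: [0.5, -0.7, 0.9]
opening: 0.0262
gripper_force: 0.0
```

Call:
nudge_tcp(
  ticks="0 0 0 0 0.027;0 0 -3 0 0.03;0 0 -8 0 0.03;-5 0 -10 0 0.05;-11 0 -10 0 0.05;-17 0 -10 0 0.05;-17 0 -10 0 0.05",
)

```text
clock: 30.22
tool_pos: [0.5391, -0.0131, 0.1502]
orientation: [-179.9, 0.0, -92.0]
force: [0.2, 0.1, 0.2]
opening: 0.05
gripper_force: 0.0
```

Run:
```python
from m import *
t=snap("top");s=snap("scene")
for q in(t,s):
  for x in sticks(q): print(x)
go(.442,.318,.1,127)
```

```text
(array([ 0.5451, -0.1171]), np.float64(0.1), 491)
(array([ 0.5637, -0.19  ]), np.float64(87.4), 71)
(array([ 0.5334, -0.1832]), np.float64(91.4), 71)
(array([ 0.4858, -0.057 ]), np.float64(42.9), 13)
(array([0.4439, 0.3161]), np.float64(34.7), 48)
(array([ 0.5624, -0.2002]), np.float64(168.0), 66)
(array([ 0.5722, -0.1342]), np.float64(169.2), 78)
(array([ 0.6053, -0.0654]), np.float64(161.0), 12)
(array([ 0.5458, -0.0637]), np.float64(13.8), 13)
(array([0.4409, 0.3201]), np.float64(36.0), 56)
shift [-0.3301  0.1089  0.0497] turn 50.9 pos [ 0.5386 -0.0159  0.1497] rpy [-180.     0.   -92.1] j6 -21.3 close-line 177.9 op 0.0501 t 30.325
```

Call:
nudge_tcp(
  ticks="-5 1.5 0 0.7 0.05;-10 3 0 1.4 0.05;-15 5 0 2.1 0.05;-20 6.5 0 2.8 0.05;-25 8 0 3.6 0.05;-30 10 0 4.4 0.05;-33 10.9 2 5.1 0.05;-33 10.9 5 5.1 0.05",
)

```text
clock: 31.32
tool_pos: [0.4434, 0.319, 0.0997]
orientation: [180.0, 0.2, -143.3]
force: [0.1, -0.9, -1.0]
opening: 0.0502
gripper_force: 0.0
```

Call:
nudge_tcp(
  ticks="0 0 0 0 0.05;0 0 0 0 0.05;0 0 0 0 0.05",
)

```text
clock: 31.7
tool_pos: [0.4434, 0.3172, 0.1007]
orientation: [180.0, 0.1, -143.3]
force: [0.1, 0.1, 0.3]
opening: 0.0499
gripper_force: 0.0
```

Run:
```python
from m import *
go(.4424,.318,.0265,126.5)
```

```text
shift [0.0005 0.0012 0.0742] turn 0.2 pos [0.4434 0.3172 0.1007] rpy [ 1.800e+02  1.000e-01 -1.433e+02] j6 -109.5 close-line 126.7 op 0.0499 t 31.7
```

To row units: 0.074 m is 7.4, 0.07 m is 7.

Call:
nudge_tcp(
  ticks="0 0.1 3 0 0.05;0 0.1 5.5 0 0.05;0 0.1 7 0 0.05;0 0.1 7.4 0 0.05;0 0.1 7.4 0 0.05;0 0.1 7.4 0 0;0 0.1 7.4 0 0;0 0.1 7.4 0 0",
)

```text
clock: 32.7
tool_pos: [0.442, 0.3183, 0.0256]
orientation: [180.0, 0.0, -143.2]
force: [0.1, 0.6, -0.3]
opening: 0.0253
gripper_force: 0.0
```

Call:
nudge_tcp(
  ticks="0 0 0 0 0;0 0 0 0 0;0 0 0 0 0;0 0 -5 0 0;0 0 -10 0 0;0 0 -10 0 0",
)

```text
clock: 33.45
tool_pos: [0.4435, 0.3201, 0.1294]
orientation: [179.9, 0.4, -143.2]
force: [0.2, 0.1, -1.1]
opening: 0.0177
gripper_force: 30.0
```

Run:
```python
from m import *
go(.502,-.185,.1265,-2.2)
```

```text
shift [ 2.558e-01 -4.394e-01  3.000e-04] turn -51.0 pos [0.4435 0.3201 0.1294] rpy [ 179.9    0.4 -143.2] j6 -109.6 close-line 126.8 op 0.0177 t 33.45
```

To row units: -0.05 m is -5, -0.4 m is -40, -34 degrees is -3.4.

Call:
nudge_tcp(
  ticks="3 -5 0 -0.6 0;6 -10 0 -1.3 0;9 -15 0 -2 0;12 -20 0 -2.7 0;15 -25 0 -3.4 0;18 -30 0 -4.1 0;21 -35 0 -4.8 0;24 -40 0 -5.1 0",
)

```text
clock: 34.45
tool_pos: [0.4887, -0.1478, 0.1248]
orientation: [180.0, 0.0, -92.1]
force: [1.1, 0.8, -0.5]
opening: 0.0176
gripper_force: 30.0
```

Call:
nudge_tcp(
  ticks="2 1 0 0 0;2 1 0 0 0;2 1 0 0 0",
)

```text
clock: 34.83
tool_pos: [0.4783, -0.1652, 0.125]
orientation: [180.0, 0.0, -92.2]
force: [-0.6, 0.8, -0.7]
opening: 0.0176
gripper_force: 30.0
```

Run:
```python
from m import *
go(.506,-.186,.049,-2.2)
```

```text
shift [ 0.0197 -0.0285  0.076 ] turn -0.0 pos [ 0.4783 -0.1652  0.125 ] rpy [180.    0.  -92.2] j6 -5.5 close-line 177.8 op 0.0176 t 34.825
```

To row units: 0.075 m is 7.5, 0.06 m is 6.

Call:
nudge_tcp(
  ticks="2 -2.85 0 0 0;2 -2.85 0 0 0;2 -2.85 3 0 0;2 -2.85 6 0 0;2 -2.85 7.5 0 0;2 -2.85 7.5 0 0;2 -2.85 7.5 0 0.027;2 -2.85 7.5 0 0.027",
)

```text
clock: 35.83
tool_pos: [0.5068, -0.1865, 0.0515]
orientation: [-179.9, 0.0, -92.2]
force: [0.4, 0.1, 0.3]
opening: 0.0262
gripper_force: 0.0
```

Call:
nudge_tcp(
  ticks="0 0 0 0 0.027;0 0 -3 0 0.03;0 0 -8 0 0.03;5 0 -10 0 0.05;11 0 -10 0 0.05;17 0 -10 0 0.05;23 0 -10 0 0.05;23 0 -10 0 0.05",
)

```text
clock: 36.83
tool_pos: [0.4961, -0.4202, 0.1499]
orientation: [180.0, -0.0, -92.5]
force: [-1.1, 0.6, -1.3]
opening: 0.0497
gripper_force: 0.0
```

Run:
```python
from m import *
t=snap("top");s=snap("scene")
b=cv2.resize(t["frame"][135:275,170:480],None,fx=2.58,fy=2.58,interpolation=cv2.INTER_CUBIC)
a=cv2.resize(s["frame"][165:300,170:460],None,fx=2.75,fy=2.75,interpolation=cv2.INTER_CUBIC)
cv2.imwrite("pics/d4.png",np.vstack([b[:290,:797],a[:300,:797]])[:,:,::-1])
for x in sticks(t): print(x)
for q in (t,s): print(pin(q))
go(.4,-.122,.15,87.8)
```

```text
(array([ 0.5462, -0.0851]), np.float64(94.4), 851)
(array([ 0.5633, -0.1882]), np.float64(93.4), 39)
(array([ 0.5346, -0.1788]), np.float64(91.5), 38)
(array([ 0.5078, -0.1745]), np.float64(109.6), 22)
(array([ 0.5071, -0.1927]), np.float64(152.2), 11)
[array([ 0.9578, -0.2808,  0.014 ]), array([ 0.4427, -0.3674,  0.014 ]), array([ 0.4288, -0.6027,  0.014 ]), array([ 0.3545, -0.5435,  0.014 ])]
[array([ 1.3948, -0.6193,  0.014 ]), array([ 1.2196, -0.4724,  0.014 ]), array([ 0.4251, -0.5933,  0.014 ]), array([ 0.3527, -0.5357,  0.014 ])]
shift [-2.909e-01  1.084e-01  2.000e-04] turn 89.9 pos [ 0.4964 -0.4171  0.15  ] rpy [180.    0.  -92.3] j6 20.5 close-line 177.7 op 0.0501 t 36.925
```

View pics/d4.png

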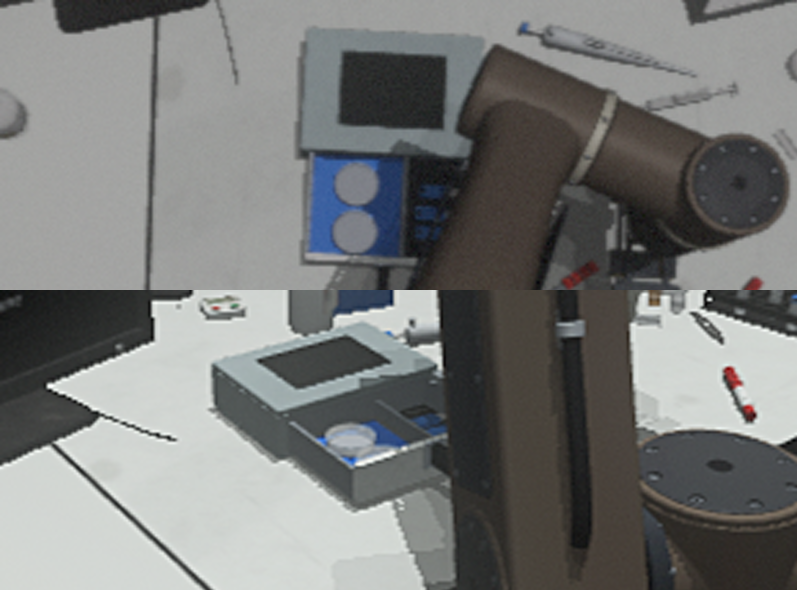

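Both dishes (crop (356,185) and (356,231)) and all three sticks (about (432,190), (432,212), (428,232)) are in their bays. I'll pinch the pull again and shut the drawer.

To row units: -0.15 m is -15, -0.29 m is -29, 70 degrees is 7.

Call:
nudge_tcp(
  ticks="-3.5 0.8 0 1 0.05;-7 1.6 0 2 0.05;-11 2.4 0 3 0.05;-15 3.2 0 4 0.05;-19 4 0 5 0.05;-23 4.8 0 6 0.05;-26 5.4 0 7 0.05;-29 6 0 8 0.05",
)

```text
clock: 37.92
tool_pos: [0.448, -0.1222, 0.1509]
orientation: [180.0, 0.1, -172.4]
force: [0.7, 0.7, -0.5]
opening: 0.05
gripper_force: 0.0
```

Call:
nudge_tcp(
  ticks="0 0 0 0.99 0.05;0 0 0 0.99 0.05;0 0 0 0.99 0.05;0 0 0 0.99 0.05",
)

```text
clock: 38.42
tool_pos: [0.4484, -0.1244, 0.1504]
orientation: [180.0, 0.0, 178.0]
force: [-0.4, 0.4, 1.0]
opening: 0.0501
gripper_force: 0.0
```

Run:
```python
from m import *
go(.437,-.1182,.0567,87.8)
```

```text
shift [0.0116 0.0058 0.0937] turn 0.2 pos [ 0.4484 -0.1244  0.1504] rpy [180.   0. 178.] j6 -100.9 close-line 88.0 op 0.0501 t 38.425
```

Call:
nudge_tcp(
  ticks="1.16 0.6 0 0.02 0.05;1.16 0.6 4 0.02 0.05;1.16 0.6 8 0.02 0.05;1.16 0.6 9.37 0.02 0.05;1.16 0.6 9.37 0.02 0.05;1.16 0.6 9.37 0.02 0;1.16 0.6 9.37 0.02 0;1.16 0.6 9.37 0.02 0",
)

```text
clock: 39.42
tool_pos: [0.4375, -0.1178, 0.0573]
orientation: [180.0, 0.1, 177.7]
force: [0.1, 0.6, -0.5]
opening: 0.0254
gripper_force: 0.0
```

Call:
nudge_tcp(
  ticks="0 0 0 0 0;0 0 0 0 0",
)

```text
clock: 39.67
tool_pos: [0.4372, -0.1181, 0.057]
orientation: [-180.0, 0.0, 177.7]
force: [-0.8, -2.7, 3.8]
opening: 0.0137
gripper_force: 30.0
```

Call:
nudge_tcp(
  ticks="-2 0 0 0 0;-4 0 0 0 0;-6 0 0 0 0;-8 0 0 0 0;-10 0 0 0 0;-12 0 0 0 0;-13.5 0 0 0 0;-13.5 0 0 0 0",
)

```text
clock: 40.67
tool_pos: [0.5737, -0.1234, 0.057]
orientation: [-180.0, 0.1, 177.7]
force: [1.5, -1.3, 6.1]
opening: 0.0135
gripper_force: 30.0
```

Call:
nudge_tcp(
  ticks="-0.4 0 0 0 0;-0.7 0 0 0 0;-0.7 0 0 0 0",
)

```text
clock: 41.05
tool_pos: [0.5787, -0.1236, 0.057]
orientation: [180.0, 0.0, 177.7]
force: [0.5, 0.1, 5.1]
opening: 0.014
gripper_force: 30.0
```

Call:
nudge_tcp(
  ticks="-0.2 0 0 0 0;-0.3 0 0 0 0;-0.3 0 0 0 0",
)

```text
clock: 41.42
tool_pos: [0.5815, -0.1237, 0.057]
orientation: [180.0, 0.0, 177.7]
force: [-0.9, 0.7, 6.4]
opening: 0.0141
gripper_force: 30.0
```

Call:
nudge_tcp(
  ticks="-0.2 0 0 0 0;-0.3 0 0 0 0;-0.3 0 0 0 0",
)

```text
clock: 41.8
tool_pos: [0.5822, -0.1237, 0.057]
orientation: [180.0, -0.2, 177.6]
force: [-8.6, 2.8, 13.7]
opening: 0.0135
gripper_force: 30.0
```

Call:
nudge_tcp(
  ticks="-0.1 0 0 0 0;-0.1 0 0 0 0;0 0 0 0 0.04;0 0 0 0 0.04;4 0 0 0 0.04;4 0 0 0 0.0;4 0 0 0 0.0;4 0 0 0 0.0",
)

```text
clock: 42.8
tool_pos: [0.5458, -0.1222, 0.0566]
orientation: [-180.0, 0.0, 177.7]
force: [0.9, 0.4, 0.2]
opening: 0.0154
gripper_force: 0.0
```

Call:
nudge_tcp(
  ticks="0 0 0 0 0;-0.5 0 0 0 0;-1 0 0 0 0;-1 0 0 0 0",
)

```text
clock: 43.3
tool_pos: [0.5555, -0.1226, 0.0565]
orientation: [-180.0, 0.0, 177.7]
force: [0.5, 1.3, 0.5]
opening: 0.0004
gripper_force: 0.0
```

Call:
nudge_tcp(
  ticks="-0.15 0 0 0 0;-0.15 0 0 0 0",
)

```text
clock: 43.55
tool_pos: [0.5563, -0.1227, 0.0566]
orientation: [-180.0, -0.0, 177.7]
force: [-0.9, 1.1, -0.2]
opening: 0.0004
gripper_force: 0.2
```

Call:
nudge_tcp(
  ticks="-0.15 0 0 0 0;-0.15 0 0 0 0",
)

```text
clock: 43.8
tool_pos: [0.5563, -0.1228, 0.0564]
orientation: [-180.0, -0.2, 177.6]
force: [-5.3, 1.6, 4.0]
opening: 0.0003
gripper_force: 2.6
```

Call:
nudge_tcp(
  ticks="-0.15 0 0 0 0;-0.15 0 0 0 0",
)

```text
clock: 44.05
tool_pos: [0.5564, -0.1229, 0.0562]
orientation: [-180.0, -0.3, 177.6]
force: [-8.6, 3.5, 5.8]
opening: 0.0004
gripper_force: 4.6
```

To row units: 0.29 m is 29, 0.23 m is 23.

Call:
nudge_tcp(
  ticks="2 0 0 0 0;2 0 -3 0 0;3 0 -9 0 0.04;3 5 -15 0 0.04;3 11 -15 0 0.04;3 17 -15 0 0.04;3 23 -15 0 0.04;3 29 -15 0 0.04",
)

```text
clock: 45.05
tool_pos: [0.5413, 0.1695, 0.2074]
orientation: [179.9, 0.1, 177.7]
force: [1.5, -0.0, 0.1]
opening: 0.0401
gripper_force: 0.0
```

Call:
nudge_tcp(
  ticks="0 6 0 0 0.04;0 12 0 0 0.04;0 12 0 0 0.04;0 12 0 0 0.04",
)

```text
clock: 45.55
tool_pos: [0.5459, 0.2873, 0.2064]
orientation: [-180.0, -0.0, 177.7]
force: [-0.3, -0.2, 0.9]
opening: 0.0402
gripper_force: 0.0
```

Run:
```python
from m import *
t=snap("top");s=snap("scene")
for q,o in((t,(-.0014,.002)),(s,(.0014,-.002))):
    h=hsv(q); m=((h[...,0]<12)|(h[...,0]>168))&(h[...,1]>90)&(h[...,2]>60)
    for k in comps(m,8):
        X=ray(q,pca(k),.014)[:,:2]+o; c=X.mean(0)
        if abs(c-[.452,-.38]).max()<.08:
            w,V=np.linalg.eigh(np.cov((X-c).T)); print("grip",c.round(4),np.degrees(np.arctan2(V[1,1],V[0,1]))%180,len(X),np.ptp((X-c)@V,axis=0))
b=cv2.resize(t["frame"][150:260,290:440],None,fx=5,fy=5,interpolation=cv2.INTER_CUBIC)
u0=proj(s,[.47,-.33,0])[0].astype(int);print(u0)
a=cv2.resize(s["frame"][165:240,290:440],None,fx=5,fy=5,interpolation=cv2.INTER_CUBIC)
cv2.imwrite("pics/p1.png",np.vstack([b[220:550],a[:270]])[:,:,::-1])
```

```text
grip [ 0.4521 -0.3818] 123.70681895547708 55 [0.01333841 0.04821895]
[373 215]
```

View pics/p1.png

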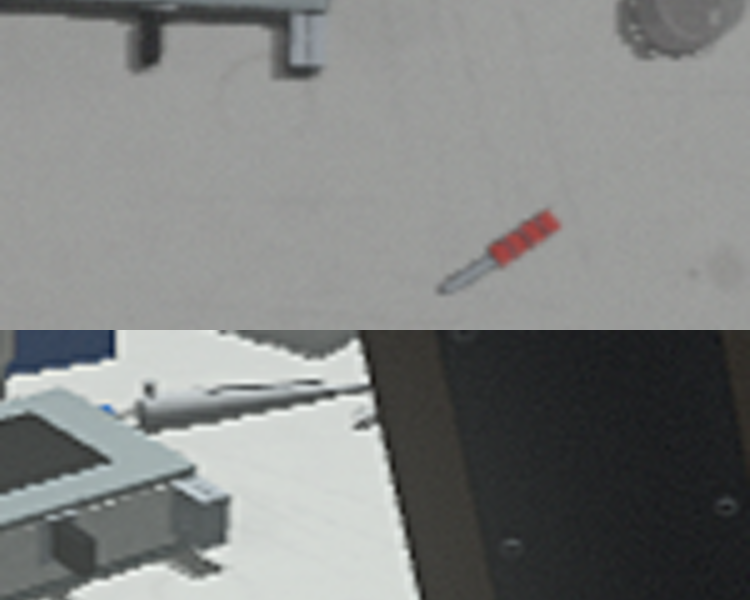

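The drawer is shut with the lugs side by side at crop (300,40). The pin's shoulder is at crop (492,258) and its tip at (438,290), undisturbed. I'll go to it now.

To row units: -0.05 m is -5, 0.05 m is 5, -40 degrees is -4.

Call:
nudge_tcp(
  ticks="1 -5 0 -1 0.04;2 -10.5 0 -2 0.04;3 -16 0 -3 0.04;4 -21.5 0 -4 0.04;5 -27 0 -5 0.04;6 -32.5 0 -6 0.04;7 -38 0 -7 0.04;8 -43.5 0 -8 0.04",
)

```text
clock: 46.65
tool_pos: [0.4492, -0.1401, 0.2074]
orientation: [-179.9, 0.0, -103.3]
force: [1.1, 0.4, 0.0]
opening: 0.04
gripper_force: 0.0
```

Run:
```python
from m import *
go(.4515,-.381,.13,33.7)
```

```text
shift [ 0.234  -0.0577  0.0774] turn -47.0 pos [ 0.4492 -0.1401  0.2074] rpy [-179.9    0.  -103.3] j6 -20.1 close-line 166.7 op 0.04 t 46.65
```

To row units: 0.232 m is 23.2, 0.2 m is 20, -47 degrees is -4.7.

Call:
nudge_tcp(
  ticks="5 -1.2 0 -1 0.04;10 -2.4 0 -2 0.04;15 -3.6 0 -3 0.04;20 -5 2 -4 0.04;23.2 -5.77 5 -4.7 0.04;23.2 -5.77 7.7 -4.7 0.04;23.2 -5.77 7.7 -4.7 0.04;23.2 -5.77 7.7 -4.7 0.04",
)

```text
clock: 47.65
tool_pos: [0.4522, -0.3771, 0.1311]
orientation: [-180.0, -0.1, -56.6]
force: [-1.0, -0.7, 0.9]
opening: 0.04
gripper_force: 0.0
```

Run:
```python
from m import *
t=snap("top")
h=hsv(t); m=((h[...,0]<12)|(h[...,0]>168))&(h[...,1]>90)&(h[...,2]>60)
for k in comps(m,8): print((ray(t,pca(k),.014).mean(0)+[-.0014,.002,0]).round(4),k.sum())
go(.4515,-.381,.032,33.7)
```

```text
[ 0.9563 -0.2782  0.014 ] 85
[ 0.4262 -0.5995  0.014 ] 67
[ 0.3535 -0.5423  0.014 ] 18
shift [0.0026 0.0033 0.0995] turn -0.3 pos [ 0.4526 -0.3769  0.1315] rpy [-1.799e+02 -1.000e-01 -5.660e+01] j6 54.2 close-line -146.6 op 0.0401 t 47.7
```

To row units: 0.104 m is 10.4, 0.09 m is 9.

Call:
nudge_tcp(
  ticks="0.25 0.33 3 0 0.04;0.25 0.33 6 0 0.04;0.25 0.33 9 0 0.04;0.25 0.33 10.4 0 0.04;0.25 0.33 10.4 0 0.04;0.25 0.33 10.4 0 0.04",
)

```text
clock: 48.45
tool_pos: [0.4516, -0.3806, 0.0269]
orientation: [-179.9, -0.1, -56.5]
force: [-0.1, 0.5, 0.4]
opening: 0.0398
gripper_force: 0.0
```

Call:
nudge_tcp(
  ticks="0 0 0 0 0;0 0 0 0 0;0 0 0 0 0;0 0 0 0 0;0 0 0 0 0",
)

```text
clock: 49.08
tool_pos: [0.4508, -0.3806, 0.0259]
orientation: [-180.0, -0.0, -56.6]
force: [0.2, 1.1, 2.9]
opening: 0.0157
gripper_force: 30.0
```

To row units: -0.08 m is -8, -0.03 m is -3.

Call:
nudge_tcp(
  ticks="0 0 -3 0 0;0 0 -8 0 0;0 0 -8 0 0;0 0 -8 0 0",
)

```text
clock: 49.58
tool_pos: [0.4504, -0.3802, 0.1054]
orientation: [-180.0, 0.0, -56.6]
force: [-0.3, 0.3, -1.2]
opening: 0.0158
gripper_force: 30.0
```

Run:
```python
from m import *
go(.5779,-.3266,.106,-2.2)
```

```text
shift [ 0.0254 -0.136  -0.0006] turn 35.6 pos [ 0.4504 -0.3802  0.1054] rpy [-180.     0.   -56.6] j6 54.6 close-line -146.6 op 0.0158 t 49.575
```

Call:
nudge_tcp(
  ticks="0.5 -2.5 0 0.7 0;1 -5 0 1.4 0;1.5 -8 0 2.1 0;2 -11 0 2.8 0;2.54 -13.6 0 3.56 0;2.54 -13.6 0 3.56 0;2.54 -13.6 0 3.56 0;2.54 -13.6 0 3.56 0",
)

```text
clock: 50.58
tool_pos: [0.5772, -0.327, 0.1051]
orientation: [179.9, 0.0, -92.2]
force: [0.1, -0.1, -0.8]
opening: 0.0154
gripper_force: 30.0
```

Run:
```python
from m import *
t=snap("top");s=snap("scene")
c=np.r_[.5779,-.31,.1]
for q,n in((t,"t"),(s,"s")):
    u=proj(q,c)[0].astype(int);print(u)
    cv2.imwrite(f"pics/q{n}.png",cv2.resize(q["frame"][max(0,u[1]-35):u[1]+35,u[0]-70:u[0]+70],None,fx=5,fy=4.2,interpolation=cv2.INTER_CUBIC)[:,:,::-1])
cv2.imwrite("pics/q.png",np.vstack([cv2.imread("pics/qt.png"),cv2.imread("pics/qs.png")]))
go(.5779,-.3266,.056,-2.2)
```

```text
[376 201]
[349 179]
shift [-0.0005 -0.0003  0.0496] turn 0.0 pos [ 0.5776 -0.3271  0.1056] rpy [180.    0.  -92.2] j6 10.5 close-line 177.8 op 0.0157 t 50.675
```

View pics/q.png

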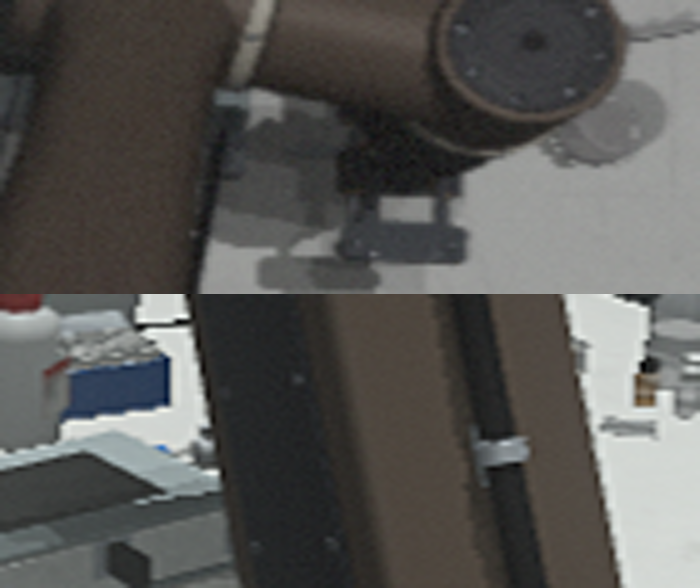

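Neither view shows the pin because the arm hides it in both, so I'll insert it by feel.

To row units: 0.0497 m is 4.97, 0.04 m is 4.

Call:
nudge_tcp(
  ticks="0 0 2 0 0;0 -0.03 4 0 0;0 -0.03 4.97 0 0;0 -0.03 4.97 0 0;0 -0.03 4.97 0 0;0 -0.03 4.97 0 0",
)

```text
clock: 51.42
tool_pos: [0.579, -0.327, 0.0568]
orientation: [-179.9, -0.0, -92.2]
force: [0.1, 0.6, -0.5]
opening: 0.0159
gripper_force: 30.0
```

Call:
nudge_tcp(
  ticks="-0.5 0 0 0 0;-1 0 0 0 0;-1.5 0 0 0 0;-1.5 0 0 0 0;-1.5 0 0 0 0",
)

```text
clock: 52.05
tool_pos: [0.5791, -0.3117, 0.056]
orientation: [180.0, -0.0, -92.2]
force: [-0.3, -0.5, -0.1]
opening: 0.0152
gripper_force: 30.0
```

Run:
```python
from m import *
go(.5812-.067*.0384,-.2417-.067,.056,-2.2)
```

```text
shift [-0.003   0.0006 -0.    ] turn 0.0 pos [ 0.5791 -0.3117  0.056 ] rpy [180.   -0.  -92.2] j6 9.2 close-line 177.8 op 0.0152 t 52.05
```

Call:
nudge_tcp(
  ticks="-0.3 0.06 0 0 0;-0.4 0.06 0 0 0;-0.4 0.06 0 0 0",
)

```text
clock: 52.42
tool_pos: [0.5786, -0.3077, 0.056]
orientation: [180.0, 0.0, -92.2]
force: [-0.2, -0.0, -0.2]
opening: 0.0156
gripper_force: 30.0
```

Call:
nudge_tcp(
  ticks="-0.2 0 0 0 0;-0.4 0 0 0 0;-0.4 0 0 0 0",
)

```text
clock: 52.8
tool_pos: [0.5788, -0.3036, 0.056]
orientation: [180.0, 0.0, -92.2]
force: [0.1, -0.0, -1.1]
opening: 0.0158
gripper_force: 30.0
```

Call:
nudge_tcp(
  ticks="-0.2 0 0 0 0;-0.3 0 0 0 0;-0.3 0 0 0 0",
)

```text
clock: 53.18
tool_pos: [0.5789, -0.3007, 0.0559]
orientation: [180.0, 0.0, -92.2]
force: [-0.2, -0.1, -0.1]
opening: 0.0156
gripper_force: 30.0
```

To row units: -0.004 m is -0.4, -0.002 m is -0.2.

Call:
nudge_tcp(
  ticks="-0.2 0 0 0 0;-0.4 0 0 0 0;-0.4 0 0 0 0",
)

```text
clock: 53.55
tool_pos: [0.5792, -0.2966, 0.056]
orientation: [-180.0, 0.0, -92.2]
force: [1.1, 0.2, 0.0]
opening: 0.0157
gripper_force: 30.0
```

Call:
nudge_tcp(
  ticks="-0.2 0 0 0 0;-0.4 0 0 0 0;-0.4 0 0 0 0",
)

```text
clock: 53.92
tool_pos: [0.5793, -0.2926, 0.056]
orientation: [-180.0, 0.0, -92.2]
force: [1.5, 0.6, -0.9]
opening: 0.0158
gripper_force: 30.0
```

Call:
nudge_tcp(
  ticks="-0.2 0 0 0 0;-0.3 0 0 0 0;-0.3 0 0 0 0",
)

```text
clock: 54.3
tool_pos: [0.5794, -0.2897, 0.056]
orientation: [-180.0, -0.0, -92.2]
force: [1.3, -0.2, -1.7]
opening: 0.0157
gripper_force: 30.0
```

To row units: -0.004 m is -0.4, -0.002 m is -0.2.

Call:
nudge_tcp(
  ticks="-0.2 0 0 0 0;-0.4 0 0 0 0;-0.4 0 0 0 0",
)

```text
clock: 54.68
tool_pos: [0.5796, -0.2856, 0.056]
orientation: [-180.0, 0.0, -92.2]
force: [1.7, 0.6, -1.1]
opening: 0.0159
gripper_force: 30.0
```

Call:
nudge_tcp(
  ticks="-0.2 0 0 0 0;-0.4 0 0 0 0;-0.4 0 0 0 0",
)

```text
clock: 55.05
tool_pos: [0.5797, -0.2816, 0.056]
orientation: [-180.0, 0.0, -92.2]
force: [0.9, -0.3, -1.1]
opening: 0.016
gripper_force: 30.0
```

Call:
nudge_tcp(
  ticks="-0.2 0 0 0 0;-0.4 0 0 0 0;-0.4 0 0 0 0",
)

```text
clock: 55.42
tool_pos: [0.5799, -0.2776, 0.056]
orientation: [-180.0, 0.0, -92.2]
force: [2.5, -0.2, -0.0]
opening: 0.0154
gripper_force: 30.0
```

Call:
nudge_tcp(
  ticks="-0.2 0 0 0 0;-0.4 0 0 0 0;-0.4 0 0 0 0",
)

```text
clock: 55.8
tool_pos: [0.58, -0.2736, 0.056]
orientation: [-180.0, 0.0, -92.2]
force: [3.0, -1.3, -1.5]
opening: 0.0157
gripper_force: 30.0
```

To row units: -0.004 m is -0.4, -0.002 m is -0.2.

Call:
nudge_tcp(
  ticks="-0.2 0 0 0 0;-0.4 0 0 0 0;-0.4 0 0 0 0",
)

```text
clock: 56.18
tool_pos: [0.5802, -0.2696, 0.056]
orientation: [-180.0, 0.0, -92.2]
force: [3.1, -1.7, -1.4]
opening: 0.0155
gripper_force: 30.0
```

Call:
nudge_tcp(
  ticks="-0.2 0 0 0 0;-0.3 0 0 0 0;-0.3 0 0 0 0",
)

```text
clock: 56.55
tool_pos: [0.5803, -0.2667, 0.056]
orientation: [-180.0, 0.0, -92.2]
force: [3.7, -1.1, -0.2]
opening: 0.0162
gripper_force: 30.0
```

Call:
nudge_tcp(
  ticks="-0.2 0 0 0 0;-0.2 0 0 0 0",
)

```text
clock: 56.8
tool_pos: [0.5804, -0.2647, 0.056]
orientation: [-180.0, 0.0, -92.2]
force: [3.1, -1.7, -0.3]
opening: 0.0153
gripper_force: 30.0
```

Call:
nudge_tcp(
  ticks="-0.2 0 0 0 0;-0.2 0 0 0 0",
)

```text
clock: 57.05
tool_pos: [0.5805, -0.2627, 0.056]
orientation: [-180.0, -0.0, -92.2]
force: [3.6, -2.3, -0.9]
opening: 0.0161
gripper_force: 30.0
```

Call:
nudge_tcp(
  ticks="-0.2 0 0 0 0;-0.2 0 0 0 0",
)

```text
clock: 57.3
tool_pos: [0.5805, -0.2625, 0.0561]
orientation: [-180.0, -0.1, -92.2]
force: [4.9, -12.7, -4.2]
opening: 0.0156
gripper_force: 30.0
```

Call:
nudge_tcp(
  ticks="-0.2 0 0 0 0;-0.2 0 0 0 0",
)

```text
clock: 57.55
tool_pos: [0.5805, -0.2623, 0.0562]
orientation: [-180.0, -0.2, -92.2]
force: [3.7, -22.1, -6.4]
opening: 0.016
gripper_force: 30.0
```

Call:
nudge_tcp(
  ticks="-0.15 0 0 0 0;-0.15 0 0 0 0",
)

```text
clock: 57.8
tool_pos: [0.5805, -0.2621, 0.0562]
orientation: [-180.0, -0.3, -92.2]
force: [4.6, -29.3, -7.9]
opening: 0.016
gripper_force: 30.0
```

The shoulder is seated, with a firm stop at y = -0.2625. I'll relax, release, lift away and look.

To row units: -0.03 m is -3, -0.15 m is -15.

Call:
nudge_tcp(
  ticks="0.4 0 0 0 0;0.4 0 0 0 0.03;0.4 0 0 0 0.03;0.4 0 0 0 0.03;0.4 0 -3 0 0.03;0.4 0 -9 0 0.03;0.4 0 -15 0 0.03;0.4 0 -15 0 0.03",
)

```text
clock: 58.8
tool_pos: [0.5829, -0.2617, 0.2121]
orientation: [-179.5, -0.1, -92.1]
force: [0.4, 0.0, -0.4]
opening: 0.0302
gripper_force: 0.0
```

Call:
nudge_tcp(
  ticks="-5 0 0 0 0.03;-11 0 0 0 0.03;-17 0 0 0 0.03;-23 0 0 0 0.03;-29 0 0 0 0.03;-35 0 0 0 0.03;-41 0 0 0 0.03;-45 0 0 0 0.03",
)

```text
clock: 59.8
tool_pos: [0.5966, 0.1911, 0.2053]
orientation: [179.9, -0.0, -92.1]
force: [-0.1, -1.3, -0.4]
opening: 0.0298
gripper_force: 0.0
```

Run:
```python
from m import *
t=snap("top");s=snap("scene")
for q,o in((t,(-.0014,.002,0)),(s,(.0014,-.002,0))):
    h=hsv(q); m=((h[...,0]<12)|(h[...,0]>168))&(h[...,1]>90)&(h[...,2]>60)
    for k in comps(m,8):
        X=ray(q,pca(k),.042)+o; c=X.mean(0)
        if abs(c[:2]-[.58,-.26]).max()<.08: print("grip",c.round(4),X.min(0),X.max(0),len(X))
b=cv2.resize(t["frame"][180:230,300:420],None,fx=6,fy=6,interpolation=cv2.INTER_CUBIC)
a=cv2.resize(s["frame"][175:225,280:400],None,fx=6,fy=6,interpolation=cv2.INTER_CUBIC)
cv2.imwrite("pics/r1.png",np.vstack([b[:299],a[:300]])[:,:,::-1])
go(0,0,0)
```

```text
grip [ 0.5789 -0.2676  0.042 ] [ 0.57149364 -0.28762277  0.042     ] [ 0.58594495 -0.24661     0.042     ] 63
grip [ 0.5653 -0.2639  0.042 ] [ 0.54828292 -0.28281635  0.042     ] [ 0.58187261 -0.24078925  0.042     ] 37
shift [0.2123 0.5898 0.2055] turn 0 pos [0.5968 0.1922 0.2049] rpy [179.9  -0.  -91.9] j6 -37.6 close-line 178.1 op 0.03 t 59.9
```

View pics/r1.png

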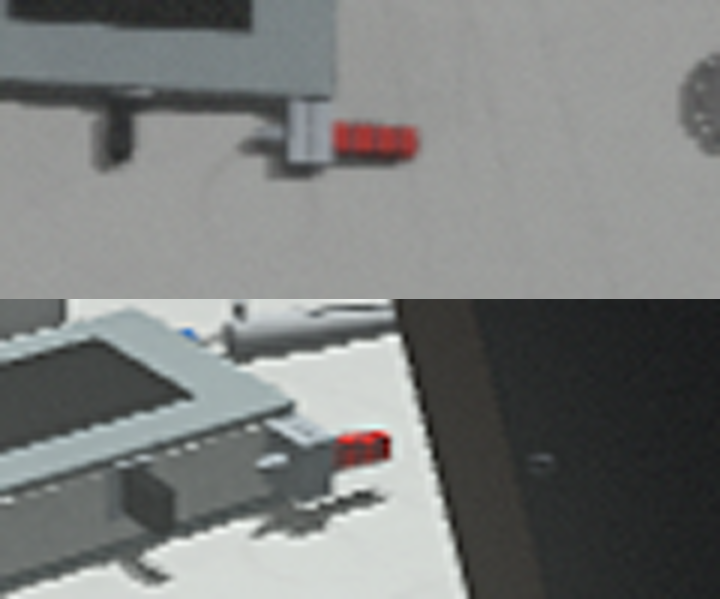

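The pin passes through both lugs: its tip shows at crop (255,140) and the grip sits against the lug at (333,140). The drawer is shut, so I'm handing in.

```bash
python3 -c "
from plant import ctrl
print(ctrl.close_job())"
```

```text
the job is handed in; nothing more can be done
None
```

I put both dishes and all three sticks in their bays, shut the drawer and locked it with the pin, grip against the lug, then handed in the job; the bystanders were not touched, and the hand-in call returned no verdict.

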